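Set out the painted kokeshi dolls

TASK

Set out the three painted dolls for display, from tallest to smallest: first put the round wooden stand in the middle of the square board and stand the tallest doll centred on it, then put the middle-sized doll in the middle of the larger round cork mat, and last the smallest doll in the middle of the smaller cork mat. Set each one down gently and upright, let go of it before taking the next, and leave the headless doll body, the paint bowl and the water cup where they are.

Things in the scene. Friction and masses are not known exactly. Their poses are not given: they have to be found in the camera images.
- tall_doll: The tallest of three painted wooden kokeshi dolls, 128 mm tall: a turned body with a round foot 44 mm across and a wider barrel-shaped head with black hair on top. The head is 52 mm across, straight-sided from 93 to 113 mm above the foot (grip it there, from above). About 110 g. Round about its own upright z axis; origin at the centre of its underside; stands upright at the start.
- middle_doll: The middle-sized of three painted wooden kokeshi dolls, 100 mm tall: a turned body with a round foot 34 mm across and a wider barrel-shaped head with black hair on top. The head is 40.6 mm across, straight-sided from 73 to 88 mm above the foot (grip it there, from above). About 60 g. Round about its own upright z axis; origin at the centre of its underside; stands upright at the start.
- small_doll: The smallest of three painted wooden kokeshi dolls, 77 mm tall: a turned body with a round foot 26 mm across and a wider barrel-shaped head with black hair on top. The head is 31 mm across, straight-sided from 56 to 68 mm above the foot (grip it there, from above). About 30 g. Round about its own upright z axis; origin at the centre of its underside; stands upright at the start.
- stand: A loose turned dark-wood doll stand: a plain flat disc 60 mm in diameter and 20 mm high, about 45 g. Origin at the centre of its underside, z up.
- board: The square display board, mid-brown wood, 100 x 100 mm and 8 mm thick, fixed on the table. Origin at the centre of its underside (table height), z up, x and y along its edges.
- big_mat: The larger round cork mat, 74 mm in diameter, 6 mm thick, fixed on the table. Origin at the centre of its underside, z up.
- small_mat: The smaller round cork mat, 52 mm in diameter, 6 mm thick, fixed on the table. Origin at the centre of its underside, z up.
- blank: Bystander: an unfinished bare wooden doll body with no head and no paint, 42 mm across the foot, 70 mm tall, loose. Origin at the centre of its underside. Leave it alone.
- paint_dish: Bystander: a small white ceramic paint bowl, 90 mm across, 24 mm high, loose. Origin at the centre of its underside. Leave it alone.
- water_cup: Bystander: a blue ceramic brush-water cup (empty), 68 mm across the rim, 68 mm tall, loose. Origin at the centre of its underside. Leave it alone.
Not all that is in view belongs to the job. What is shaped like the big_mat but pink or purple is not meant.

How it is judged:
By the outcome, as a careful person would: the job done as asked, in the order asked, and still so for the second after the job is handed in, with the robot touching nothing.
It also fails if it takes over 112 s, if anything falls off the work surface, if the arm or the gripper's body presses on something with over 40 N, if the wrist force passes 120 N, or if a joint passes its speed limit or range.

ROBOT

A 7-joint arm with a two-finger parallel gripper is mounted at the origin on the work surface. World frame = base frame: x ahead of the robot, y to its left, z up, the work surface at z = 0. Lengths are in m, angles in degrees, forces in N, time in s.
With the tool pointing down it reaches from about 0.4 to 0.875 m from the base axis. Payload 6.5 kg.
Tool frame: the origin (TCP) lies midway between the tips of the shut fingers; the grasp point (between the pads) lies 19 mm behind it (r.grasp_offset is the distance from the TCP to the grasp point, in m); z points along the fingers, y is the line along which they close (so a half turn about z gives the same grasp; the last joint's range is limited). The gripper opens to 85 mm and grips with 20 to 120 N. Pads are 22 mm wide; open, the fingers measure 114 mm over their backs; the gripper's body (76 mm by 85 mm) begins 54 mm behind the grasp point. The pads swing forward as they close: fully open they stand 13 mm farther back than shut.
Start: joints at [61.524, 30.733, -0.252, 88.115, 0.149, 61.152, -4.079], TCP at [0.271, -0.591, 0.231] pointing down, gripper open.
Joint ranges: [-154.64, 154.64], [-21.42, 123.67], [-72.66, 72.17], [13.99, 137.28], [-74.86, 254.86], [10.95, 109.41], [-158.01, 158.01]. Speed limits (degrees/s): [136.94, 136.94, 180, 180, 180, 180, 180].

INTERFACE

Orientations are given as a 3x3 rotation matrix whose columns are the frame's x, y, z axes.
In Python, from station import r gives the robot as it stands.
- The arm moves only by the tool carry_out, never from a script. Its argument "plan" is a list of rows, each an object of numbers: "dx", "dy", "dz": the shift along the tool's x, y, z in units of 40 mm (1.0 is 40 mm); "wx", "wy", "wz": the turn, a rotation vector about the tool's x, y, z in units of 6 degrees (1.0 is 6 degrees). In form: [{"dx": .., "dy": .., "dz": .., "wx": .., "wy": .., "wz": ..}, ...]. A call has 1 to 5 rows; each row is the pose to reach, as a shift and turn from the pose commanded when the call began, along the tool's axes at that moment; what a row does not reach only later rows make up. A row lasts 1/12 s, in which the tool goes at most 41.7 mm and 7.16 degrees, less where a joint would pass 70% of its speed; a pose out of reach is approached as far as the arm can. A call with a gripper value outside its range is refused whole. "jaw" is the finger opening in mm, from 0 to 85.4, set as the call begins (left out, the last holds). The fingers move at their own pace and stop on an object; the grip force is fixed at half the most. Time passes only in rows, so rows that repeat a pose let the fingers close. It gives the time, the measured TCP pose, the force, the opening and the grip force at its end, in the units of the state.
- r.observe(): the state, without advancing time (a new reading comes with each control period).
- r.snapshot(name): name is "side" or "top" or "wrist"; returns the picture (400x640x3 uint8, red, green, blue); there is no depth.
- r.camera_model(name): a dict with "fx", "fy", "cx", "cy" (pixels), "R" (3x3) and "t" (3): a world point X has camera coordinates R X + t. Camera axes: x right, y down, z forward; pixel columns grow to the right and rows downward; lengths in m; the calibration is good to about 2 mm. A picture is of the moment at which its call begins: read the wrist's pose just before it. camera_model takes no time and is no camera call; for the wrist camera it gives the pose at the moment of the call.
- r.finish_job(): hands the job in; it is judged then, once.
The state is a dict: "time_s": time; "q": joint angles; "qvel": joint speeds; "tau": joint torques, N m; "ee_pos": TCP position; "tool_rot": TCP orientation; "contact_force": force on the tool from outside, world axes, zero at the start; "ft_torque": the same for the moment, N m; "width": finger opening in m; "grasp_force": force on a finger pad.
Only numpy, scipy, OpenCV 4.12 (cv2) and the standard library are available. Lean on these libraries where they do the work, as an engineer would, in place of code of your own. Each camera call takes 0.05 s, during which the arm holds its last target. There are 200 camera calls.

## Working session

There is one attempt and no reset: what is moved stays moved. The work goes in short steps, Python scripts to look and compute and a tool call to move; the robot and the scene stay as the last step left them, time stands still between calls to the robot, and variables do not carry over. Pictures are saved under pics/ and viewed, at most 17 in all, crops included, and the job is handed in when it is done.

Besides the shell and the picture viewer there is one more tool, called after "Request:" as name([rows], argument=value, ...), one row to a line, values as JSON. carry_out: Moves the arm, as the interface text tells. Its arguments: {"type":"object","properties":{"plan":{"type":"array","items":{"type":"object","properties":{"dx":{"type":"number"},"dy":{"type":"number"},"dz":{"type":"number"},"wx":{"type":"number"},"wy":{"type":"number"},"wz":{"type":"number"}}}},"jaw":{"type":"number"}},"required":["plan"]}

```bash
ls; mkdir -p pics; python3 - <<'E'
from station import r
import cv2
o=r.observe();print(o)
for n in("top","side"):
    cv2.imwrite(f"pics/{n}0.png",r.snapshot(n)[:,:,::-1]);print(n,r.camera_model(n))
E
```

```text
pics
{'time_s': 0.0, 'q': array([61.52389966, 30.77982198, -0.25382155, 88.17061569,  0.14954986,
       61.15127761, -4.0809781 ]), 'qvel': array([-0.0102418 ,  0.04493575,  0.01616035, -0.01859067,  0.00344638,
       -0.04557498,  0.01648867]), 'tau': array([ 9.27139881e-04, -5.83425164e+01,  1.04938522e+00, -2.59106129e+01,
        1.24079810e-02,  9.60462639e-03,  5.00882800e-05]), 'ee_pos': array([ 0.27115135, -0.59004714,  0.23038744]), 'tool_rot': array([[ 9.08613258e-01,  4.17637638e-01, -8.66441729e-04],
       [ 4.17638512e-01, -9.08611959e-01,  1.54298514e-03],
       [-1.42850650e-04, -1.76383619e-03, -9.99998434e-01]]), 'contact_force': array([-0.53786812,  0.53327822, -0.11660999]), 'ft_torque': array([0.0378154 , 0.06448899, 0.02022174]), 'grasp_force': 0.0, 'width': 0.08561260644513144}
top {'fx': 474.2420716934779, 'fy': 474.2420716934779, 'cx': 313.1096812005562, 'cy': 200.50064029219212, 'R': array([[-0.02288991, -0.99973586, -0.00206554],
       [-0.98498401,  0.0229057 , -0.17111933],
       [ 0.17112145, -0.00188239, -0.98524815]]), 't': array([0.0013154 , 0.50575687, 1.10153623])}
side {'fx': 388.4206774528867, 'fy': 388.4206774528867, 'cx': 322.2833248585778, 'cy': 197.71409845917208, 'R': array([[-0.86960048, -0.49369255, -0.00791626],
       [-0.36446775,  0.65263238, -0.66425464],
       [ 0.33310398, -0.57475093, -0.74746445]]), 't': array([0.42549698, 0.20287344, 0.91590872])}
```

View pics/top0.png

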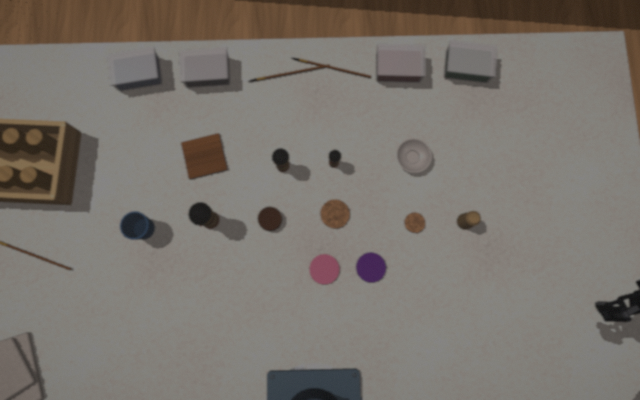

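View pics/side0.png

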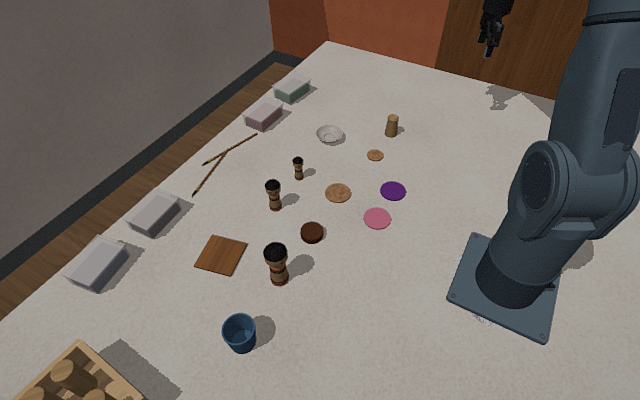

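Top view candidates for each thing wanted:
- Dark round: stand (270,219), against doll heads (200,214), (281,157) and (335,158), tallest to smallest.
- Cork discs: big mat (335,214) and small mat (415,223). The pink (325,269) and purple (371,268) discs are decoys.
- Square brown board: (205,156).
- Leave alone: blank (470,219), bowl (415,157), cup (137,226).

I'll segment these and check them in a close crop.

```bash
cat > h.py <<'E'
import numpy as np,cv2
from station import r
def world(n,u,v,z,m=None):
    m=m or r.camera_model(n);R=np.array(m["R"]);c=-R.T@np.array(m["t"])
    d=R.T@np.array([(u-m["cx"])/m["fx"],(v-m["cy"])/m["fy"],1]);return c+d*(z-c[2])/d[2]
def pix(n,X,m=None):
    m=m or r.camera_model(n);p=np.array(m["R"])@np.array(X)+m["t"];return np.array([m["fx"]*p[0]/p[2]+m["cx"],m["fy"]*p[1]/p[2]+m["cy"]])
E
python3 - <<'E'
from h import *
im=cv2.imread("pics/top0.png");hsv=cv2.cvtColor(im,cv2.COLOR_BGR2HSV)
P=dict(board=(205,156,.008),stand=(270,219,.02),big=(335,214,.006),small=(415,223,.006),tall=(200,214,.128),mid=(281,157,.1),sm=(335,158,.077))
for k,(u,v,z) in P.items():
    w=28
    s=im[v-w:v+w,u-w:u+w].astype(int);h=hsv[v-w:v+w,u-w:u+w].astype(int)
    m=(h[...,1]>80)&(h[...,2]<200) if k in("board","stand","big","small") else (h[...,2]<48)
    n,l,st,c=cv2.connectedComponentsWithStats(m.astype(np.uint8))
    i=l[w,w] or 1+np.argmax(st[1:,4]);a=c[i]+[u-w,v-w]
    print(k,a.round(1),st[i],world("top",*a,z).round(4))
cv2.imwrite("pics/crop.png",cv2.resize(im[120:300,100:500],(800,360),interpolation=cv2.INTER_CUBIC))
E
```

```text
board [203.9 155.8] [   5    6   45   45 1427] [0.6332 0.2636 0.008 ]
stand [269.6 218.4] [ 17  17  22  22 376] [0.4676 0.0972 0.02  ]
big [334.6 213.6] [ 14  14  28  28 621] [ 0.4781 -0.0631  0.006 ]
small [414.5 222.2] [ 18  18  20  20 299] [ 0.4518 -0.2599  0.006 ]
tall [201.3 214.4] [ 18  17  25  23 414] [0.4654 0.239  0.128 ]
mid [280.3 158.1] [ 20  21  15  21 209] [0.5978 0.0638 0.1   ]
sm [334.3 157.1] [ 23  21  10  15 109] [ 0.6034 -0.0632  0.077 ]
```

View pics/crop.png

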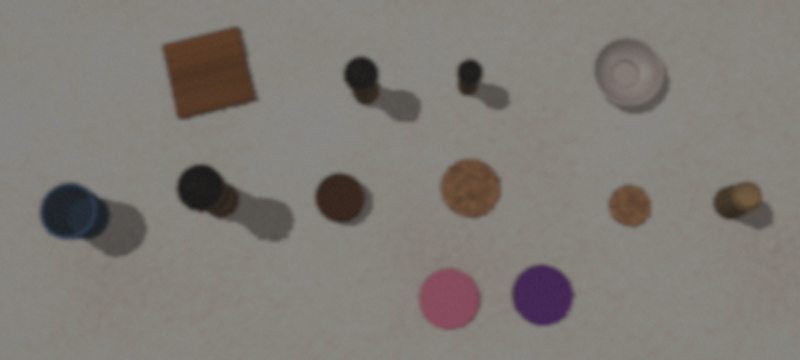

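The crop confirms the choices: the cork mats are at (335,214) and (415,222), the plain dark disc at (270,218), and three black-haired heads decrease in size. I'm moving toward the stand and squaring the tool to the world axes on the way.

Request:
carry_out([
  {"dx":0.65,"dy":-0.755,"wz":1.0},
  {"dx":1.3,"dy":-1.51,"wz":2.0},
  {"dx":1.95,"dy":-2.265,"wz":3.0},
  {"dx":2.6,"dy":-3.02,"wz":4.0},
  {"dx":3.25,"dy":-3.775,"wz":4.114},
], jaw=85)

```text
schema error: expected keys dx, dy, dz, wx, wy, wz
```

Request:
carry_out([
  {"dx":0.27,"dy":-0.95},
  {"dx":0.54,"dy":-1.9},
  {"dx":0.81,"dy":-2.85},
  {"dx":1.08,"dy":-3.8},
  {"dx":1.35,"dy":-4.75},
])

```text
schema error: expected keys dx, dy, dz, wx, wy, wz
```

Request:
carry_out([
  {"dx":0.27,"dy":-0.95},
  {"dx":0.54,"dy":-1.9},
  {"dx":0.81,"dy":-2.85},
  {"dx":1.08,"dy":-3.8},
  {"dx":1.35,"dy":-4.75},
])

```text
schema error: expected keys dx, dy, dz, wx, wy, wz
```

Request:
carry_out([
  {"dx":0.27,"dy":-0.95},
  {"dx":0.54,"dy":-1.9},
  {"dx":0.81,"dy":-2.85},
  {"dx":0.81,"dy":-2.85},
  {"dx":0.81,"dy":-2.85},
])

```text
schema error: expected keys dx, dy, dz, wx, wy, wz
```

```bash
python3 - <<'E'
from h import *
o=r.observe();print(o["ee_pos"],o["tool_rot"],r.camera_model("wrist"))
m=r.camera_model("wrist")
cv2.imwrite("pics/w1.png",r.snapshot("wrist")[:,:,::-1])
for k,X in dict(board=(.6332,.2636,.008),stand=(.4676,.0972,.02),big=(.4781,-.0631,.006),tall=(.4654,.239,.11),mid=(.5978,.0638,.08)).items(): print(k,pix("wrist",X,m))
E
```

```text
[ 0.27118589 -0.59011728  0.23049835] [[ 9.08617498e-01  4.17628613e-01 -7.63778098e-04]
 [ 4.17629293e-01 -9.08616488e-01  1.36068203e-03]
 [-1.25721622e-04 -1.55531561e-03 -9.99998783e-01]] {'fx': 278.6622928823488, 'fy': 278.6622928823488, 'cx': 322.1898120412139, 'cy': 201.1880798907609, 'R': array([[ 0.41786727, -0.90850537, -0.00222117],
       [-0.8757909 , -0.40346803,  0.26496009],
       [-0.24161384, -0.10877287, -0.96425682]]), 't': array([-0.64897544, -0.03500977,  0.37885794])}
board [-595.32622302 -819.14658484]
stand [-317.65020408 -363.69816325]
big [ -90.79688158 -248.4698821 ]
tall [-1071.42787951  -856.4253863 ]
mid [-525.45934274 -842.54161514]
```

View pics/w1.png

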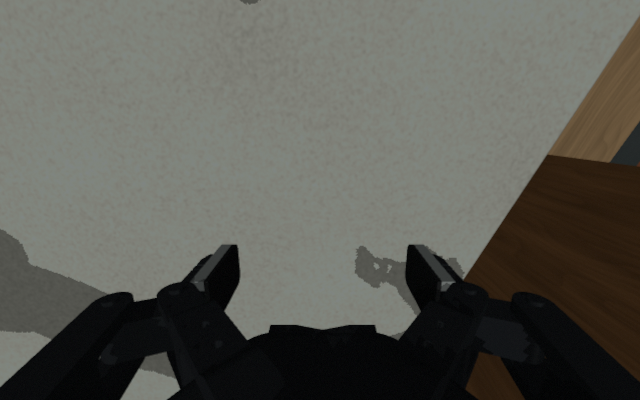

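The moves were refused because every row needs all six keys. This wrist view shows only bare table and both fingers, at (225,270) and (425,270), with the image top along tool +x. I'm resending the moves in full.

Request:
carry_out([
  {"dx":0.65,"dy":-0.755,"dz":0,"wx":0,"wy":0,"wz":1.0},
  {"dx":1.3,"dy":-1.51,"dz":0,"wx":0,"wy":0,"wz":2.0},
  {"dx":1.95,"dy":-2.265,"dz":0,"wx":0,"wy":0,"wz":3.0},
  {"dx":2.6,"dy":-3.02,"dz":0,"wx":0,"wy":0,"wz":4.0},
  {"dx":3.25,"dy":-3.775,"dz":0,"wx":0,"wy":0,"wz":4.114},
], jaw=85)

```text
time_s: 0.57
ee_pos: [0.3265, -0.3971, 0.231]
tool_rot: [[1.0, -0.006, -0.0], [-0.006, -1.0, 0.0], [-0.0, -0.0, -1.0]]
contact_force: [0.6, 0.1, 0.6]
width: 0.0849
grasp_force: 0.0
```

Request:
carry_out([
  {"dx":0.27,"dy":-0.95,"dz":0,"wx":0,"wy":0,"wz":0},
  {"dx":0.54,"dy":-1.9,"dz":0,"wx":0,"wy":0,"wz":0},
  {"dx":0.81,"dy":-2.85,"dz":0,"wx":0,"wy":0,"wz":0},
  {"dx":1.08,"dy":-3.8,"dz":0,"wx":0,"wy":0,"wz":0},
  {"dx":1.35,"dy":-4.75,"dz":0,"wx":0,"wy":0,"wz":0},
])

```text
time_s: 0.98
ee_pos: [0.3805, -0.2073, 0.2313]
tool_rot: [[1.0, -0.0, 0.0], [-0.0, -1.0, -0.0], [0.0, 0.0, -1.0]]
contact_force: [0.5, -0.6, 1.0]
width: 0.0847
grasp_force: 0.0
```

Request:
carry_out([
  {"dx":0.27,"dy":-0.95,"dz":0,"wx":0,"wy":0,"wz":0},
  {"dx":0.54,"dy":-1.9,"dz":0,"wx":0,"wy":0,"wz":0},
  {"dx":0.54,"dy":-1.9,"dz":0,"wx":0,"wy":0,"wz":0},
  {"dx":0.54,"dy":-1.9,"dz":0,"wx":0,"wy":0,"wz":0},
])

```text
time_s: 1.32
ee_pos: [0.4025, -0.1312, 0.2313]
tool_rot: [[1.0, 0.005, 0.0], [0.005, -1.0, 0.0], [0.0, -0.0, -1.0]]
contact_force: [-0.4, -0.7, 0.5]
width: 0.0849
grasp_force: 0.0
```

```bash
python3 - <<'E'
from h import *
o=r.observe();print(o["time_s"],o["ee_pos"],o["tool_rot"],o["q"],o["contact_force"])
m=r.camera_model("wrist");np.save("m2.npy",m,allow_pickle=True)
cv2.imwrite("pics/w2.png",r.snapshot("wrist")[:,:,::-1])
for k,X in dict(stand=(.4676,.0972,.02),big=(.4781,-.0631,.006),small=(.4518,-.2599,.006),tall=(.4654,.239,.11),mid=(.5978,.0638,.08),sm=(.6034,-.0632,.06)).items(): print(k,pix("wrist",X,m).round(1))
E
```

```text
1.3167 [ 0.4025165  -0.13119579  0.23131377] [[ 9.99987239e-01  5.05148285e-03  6.67701385e-05]
 [ 5.05146851e-03 -9.99987219e-01  2.13247951e-04]
 [ 6.78465035e-05 -2.12907943e-04 -9.99999975e-01]] [ 20.61569073   8.87449923  -9.47058229 120.06359321   1.85032827
  51.19420505 -79.61388294] [-0.44784981 -0.65303653  0.52266413]
stand [136.3 125.1]
big [268.7 117.2]
small [422.2 139.3]
tall [-81.4 126.9]
mid [105.4 -25.4]
sm [252.4 -20.7]
```

View pics/w2.png

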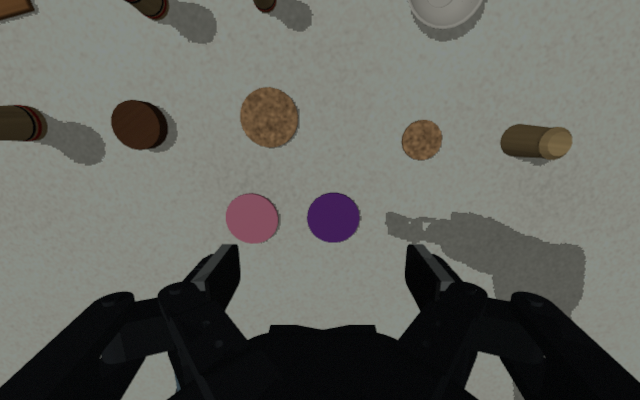

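This view shows the stand at (138,125), the big mat at (269,117), the small mat at (422,139) and the blank at (536,142). The mats match the top-camera estimates to within a pixel. I'm moving on for a wrist view of the dolls, stand and board.

Request:
carry_out([
  {"dx":0,"dy":-0.9,"dz":-0.25,"wx":0,"wy":0,"wz":0},
  {"dx":0,"dy":-1.8,"dz":-0.5,"wx":0,"wy":0,"wz":0},
  {"dx":0,"dy":-2.7,"dz":-0.75,"wx":0,"wy":0,"wz":0},
  {"dx":0,"dy":-3.6,"dz":-1.0,"wx":0,"wy":0,"wz":0},
  {"dx":0,"dy":-4.5,"dz":-1.25,"wx":0,"wy":0,"wz":0},
])

```text
time_s: 1.78
ee_pos: [0.4019, 0.0465, 0.2818]
tool_rot: [[1.0, -0.004, 0.0], [-0.004, -1.0, -0.001], [0.0, 0.001, -1.0]]
contact_force: [1.2, 0.0, -0.9]
width: 0.0848
grasp_force: 0.0
```

Request:
carry_out([
  {"dx":0.2,"dy":-0.9,"dz":-0.3,"wx":0,"wy":0,"wz":0},
  {"dx":0.5,"dy":-1.8,"dz":-0.6,"wx":0,"wy":0,"wz":0},
  {"dx":0.5,"dy":-1.8,"dz":-0.6,"wx":0,"wy":0,"wz":0},
  {"dx":0.5,"dy":-1.8,"dz":-0.6,"wx":0,"wy":0,"wz":0},
])

```text
time_s: 2.12
ee_pos: [0.4231, 0.1192, 0.3057]
tool_rot: [[1.0, 0.001, 0.001], [0.001, -1.0, 0.001], [0.001, -0.001, -1.0]]
contact_force: [0.1, -0.3, -1.0]
width: 0.0853
grasp_force: 0.0
```

```bash
python3 - <<'E'
from h import *
o=r.observe();print(o["time_s"],o["ee_pos"],o["tool_rot"][1])
m=r.camera_model("wrist");np.save("m3.npy",m,allow_pickle=True)
cv2.imwrite("pics/w3.png",r.snapshot("wrist")[:,:,::-1])
for k,X in dict(board=(.6332,.2636,.008),stand=(.4676,.0972,.02),tall=(.4654,.239,.128),mid=(.5978,.0638,.1),sm=(.6034,-.0632,.077)).items(): print(k,pix("wrist",X,m).round(1))
m=np.load("m2.npy",allow_pickle=True).item();im=cv2.imread("pics/w2.png");h=cv2.cvtColor(im,cv2.COLOR_BGR2HSV)
for u,v in((269,117),(422,139)):
    q=((h[...,1]>70)).astype(np.uint8);_,l,st,c=cv2.connectedComponentsWithStats(q);i=l[v,u];print(c[i],st[i],world("wrist",*c[i],.006,m))
E
```

```text
2.1167 [0.42311436 0.11919325 0.30567   ] [ 1.09618821e-03 -9.99999234e-01  5.74268125e-04]
board [218.6  17.7]
stand [337.  140.2]
tall [216.5 147.1]
mid [372.7  23.5]
sm [477.5  25.1]
[268.74972274 116.90277264] [ 240   87   58   61 2705] [ 0.47840497 -0.06313853  0.006     ]
[421.40063847 139.47486034] [ 402  120   40   40 1253] [ 0.45155308 -0.25889593  0.006     ]
```

View pics/w3.png

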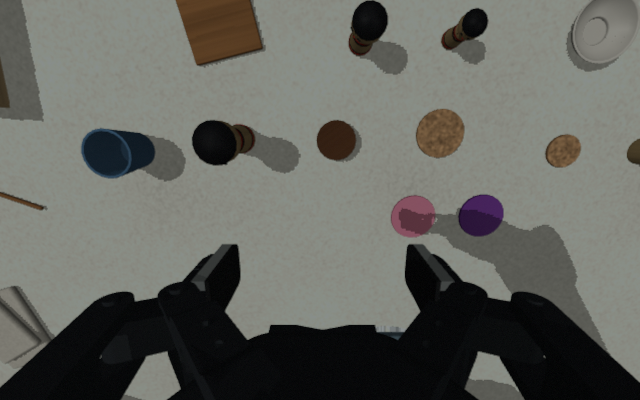

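This view shows the board corner at (218,30), stand (337,140), tall head (215,142), middle head (370,20), small head (474,22), big mat (440,133) and cup (120,152). I'm triangulating the heads from both cameras and measuring the stand.

```bash
python3 - <<'E'
from h import *
m=np.load("m3.npy",allow_pickle=True).item();mt=r.camera_model("top")
A=cv2.imread("pics/w3.png");B=cv2.imread("pics/top0.png")
def blob(im,u,v,w,mode):
    h=cv2.cvtColor(im,cv2.COLOR_BGR2HSV);v0=max(v-w,0)
    h=cv2.resize(h[v0:v+w,u-w:u+w],None,fx=4,fy=4,interpolation=cv2.INTER_LINEAR).astype(int)
    q=((im is not None)&(h[...,2]<45)&((h[...,1]<110)) if mode else (h[...,1]>80)).astype(np.uint8)
    q=cv2.morphologyEx(q,cv2.MORPH_OPEN,np.ones((9,9)))
    _,l,st,c=cv2.connectedComponentsWithStats(q);i=1+np.argmax(st[1:,4])
    (x,y),(a,b),_=cv2.fitEllipse(max(cv2.findContours((l==i).astype(np.uint8),0,1)[0],key=len))
    return ((np.array([x,y])+.5)/4-.5+[u-w,v0]),(a/4,b/4)
def ray(m,p):
    R=np.array(m["R"]);d=R.T@np.array([(p[0]-m["cx"])/m["fx"],(p[1]-m["cy"])/m["fy"],1]);return -R.T@m["t"],d/np.linalg.norm(d)
for k,a,b,w in(("tall",(214,142),(200,214),30),("mid",(370,20),(281,157),25),("sm",(474,22),(335,157),18)):
    pa,sa=blob(A,*a,w,1);pb,sb=blob(B,*b,18,1)
    M=np.zeros((3,3));y=np.zeros(3)
    for c,d in(ray(m,pa),ray(mt,pb)):
        P=np.eye(3)-np.outer(d,d);M+=P;y+=P@c
    z={"tall":.112,"mid":.087,"sm":.067}[k]
    print(k,pa.round(1),np.round(sa,1),pb.round(1),np.round(sb,1),np.linalg.solve(M,y).round(4),"atz",world("wrist",*pa,z,m)[:2].round(4),world("top",*pb,z,mt)[:2].round(4))
for k,p,z in(("stand",(337,140),.02),("big",(440,133),.006),("small",(563,151),.006)):
    pa,sa=blob(A,*p,28,0);print(k,pa,sa,world("wrist",*pa,z,m).round(4))
E
```

```text
tall [214.2 142.1] [41.7 46.1] [200.4 213.8] [20.5 22. ] [0.4696 0.2453 0.1143] atz [0.47   0.2472] [0.4693 0.2449]
mid [369.2  20.5] [34.5 40.3] [280.3 157.3] [14.  15.9] [0.6051 0.0653 0.0838] atz [0.6049 0.0658] [0.6034 0.0649]
sm [474.1  22.6] [23.8 29.3] [334.4 156.8] [ 9.2 12.9] [ 0.6081 -0.0637  0.0668] atz [ 0.6091 -0.0637] [ 0.6069 -0.0638]
stand [335.892313   139.73763275] (38.3602180480957, 39.057682037353516) [0.4683 0.0989 0.02  ]
big [439.64662552 132.73579788] (44.93241882324219, 49.95461654663086) [ 0.4784 -0.0615  0.006 ]
small [562.65853691 150.43427849] (29.458534240722656, 36.57155990600586) [ 0.4517 -0.2571  0.006 ]
```

Request:
carry_out([
  {"dx":0.3,"dy":0.1,"dz":0.9,"wx":0,"wy":0,"wz":0},
  {"dx":0.6,"dy":0.2,"dz":1.8,"wx":0,"wy":0,"wz":0},
  {"dx":0.9,"dy":0.4,"dz":2.7,"wx":0,"wy":0,"wz":0},
  {"dx":1.13,"dy":0.53,"dz":3.6,"wx":0,"wy":0,"wz":0},
  {"dx":1.13,"dy":0.53,"dz":4.5,"wx":0,"wy":0,"wz":0},
])

```text
time_s: 2.58
ee_pos: [0.4687, 0.0931, 0.1233]
tool_rot: [[1.0, -0.006, 0.001], [-0.006, -1.0, -0.002], [0.001, 0.002, -1.0]]
contact_force: [0.9, 0.3, -0.5]
width: 0.0848
grasp_force: 0.0
```

Request:
carry_out([
  {"dx":0,"dy":0,"dz":0.7,"wx":0,"wy":0,"wz":0},
  {"dx":0,"dy":0,"dz":1.0,"wx":0,"wy":0,"wz":0},
  {"dx":0,"dy":0,"dz":1.0,"wx":0,"wy":0,"wz":0},
  {"dx":0,"dy":0,"dz":1.0,"wx":0,"wy":0,"wz":0},
])

```text
time_s: 2.92
ee_pos: [0.4667, 0.0954, 0.0847]
tool_rot: [[1.0, -0.003, -0.002], [-0.003, -1.0, -0.002], [-0.002, 0.002, -1.0]]
contact_force: [0.8, 0.5, -0.4]
width: 0.0849
grasp_force: 0.0
```

```bash
cat >> h.py <<'E'
def meas(z,u,v,lo=80,vm=255):
    o=r.observe();m=r.camera_model("wrist");im=r.snapshot("wrist")[:,:,::-1].copy();h=cv2.cvtColor(im,cv2.COLOR_BGR2HSV)
    q=cv2.morphologyEx(((h[...,1]>lo)&(h[...,2]<vm)&(h[...,2]>25)).astype(np.uint8),cv2.MORPH_OPEN,np.ones((5,5)))
    _,l,st,c=cv2.connectedComponentsWithStats(q);i=l[int(v),int(u)]
    if i: 
        e=cv2.fitEllipse(max(cv2.findContours((l==i).astype(np.uint8),0,1)[0],key=len))
        print(st[i],e,world("wrist",*e[0],z,m).round(4))
    print(o["time_s"],o["ee_pos"].round(4));return im
E
python3 - <<'E'
from h import *
p=pix("wrist",(.468,.098,.02));print(p,pix("wrist",r.observe()["ee_pos"]))
cv2.imwrite("pics/w4.png",meas(.02,*p))
E
```

```text
[318.6571278  211.57969226] [321.95538211 249.08281656]
[ 281  173   75   73 4288] ((317.5899658203125, 209.3284912109375), (71.86064147949219, 74.19532775878906), 108.76573944091797) [0.4698 0.0988 0.02  ]
2.9167 [0.4667 0.0954 0.0847]
```

View pics/w4.png

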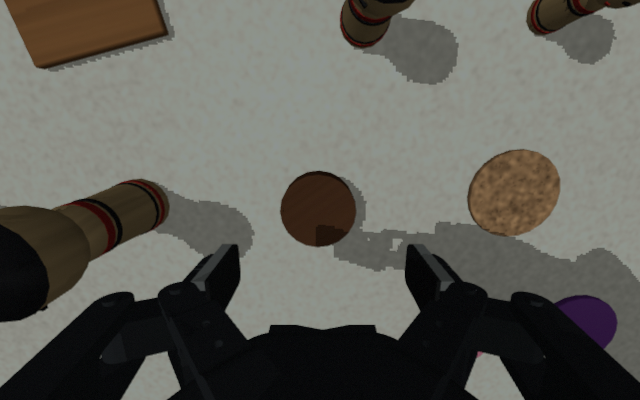

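The stand is at (318,209), between the fingers and clear of the tall doll on the left. Descending and gripping it.

Request:
carry_out([
  {"dx":0.06,"dy":-0.06,"dz":0.7,"wx":0,"wy":0,"wz":0},
  {"dx":0.06,"dy":-0.06,"dz":1.4,"wx":0,"wy":0,"wz":0},
  {"dx":0.06,"dy":-0.06,"dz":1.8,"wx":0,"wy":0,"wz":0},
  {"dx":0.06,"dy":-0.06,"dz":2.03,"wx":0,"wy":0,"wz":0},
  {"dx":0.06,"dy":-0.06,"dz":2.03,"wx":0,"wy":0,"wz":0},
])

```text
time_s: 3.38
ee_pos: [0.4696, 0.0995, 0.0038]
tool_rot: [[1.0, -0.001, -0.001], [-0.001, -1.0, -0.001], [-0.001, 0.001, -1.0]]
contact_force: [-0.2, -0.2, 0.2]
width: 0.0856
grasp_force: 0.0
```

Request:
carry_out([
  {"dx":0,"dy":0,"dz":0,"wx":0,"wy":0,"wz":0},
  {"dx":0,"dy":0,"dz":0,"wx":0,"wy":0,"wz":0},
  {"dx":0,"dy":0,"dz":0,"wx":0,"wy":0,"wz":0},
  {"dx":0,"dy":0,"dz":0,"wx":0,"wy":0,"wz":0},
  {"dx":0,"dy":0,"dz":0,"wx":0,"wy":0,"wz":0},
], jaw=50)

```text
time_s: 3.8
ee_pos: [0.4709, 0.1001, 0.006]
tool_rot: [[1.0, -0.0, 0.003], [-0.0, -1.0, 0.0], [0.003, -0.0, -1.0]]
contact_force: [-2.6, -0.9, 10.6]
width: 0.057
grasp_force: 61.7
```

Request:
carry_out([
  {"dx":0,"dy":0,"dz":0,"wx":0,"wy":0,"wz":0},
  {"dx":0,"dy":0,"dz":0,"wx":0,"wy":0,"wz":0},
  {"dx":0,"dy":0,"dz":0,"wx":0,"wy":0,"wz":0},
  {"dx":0,"dy":0,"dz":0,"wx":0,"wy":0,"wz":0},
  {"dx":0,"dy":0,"dz":0,"wx":0,"wy":0,"wz":0},
])

```text
time_s: 4.22
ee_pos: [0.4709, 0.1002, 0.006]
tool_rot: [[1.0, -0.0, 0.003], [-0.0, -1.0, 0.0], [0.003, -0.0, -1.0]]
contact_force: [-2.2, -1.0, 11.2]
width: 0.0566
grasp_force: 61.7
```

Request:
carry_out([
  {"dx":0,"dy":0,"dz":-0.2,"wx":0,"wy":0,"wz":0},
  {"dx":0,"dy":0,"dz":-0.8,"wx":0,"wy":0,"wz":0},
  {"dx":0,"dy":0,"dz":-1.6,"wx":0,"wy":0,"wz":0},
  {"dx":0,"dy":0,"dz":-2.5,"wx":0,"wy":0,"wz":0},
  {"dx":0,"dy":0,"dz":-3.4,"wx":0,"wy":0,"wz":0},
])

```text
time_s: 4.63
ee_pos: [0.4692, 0.1, 0.1425]
tool_rot: [[1.0, 0.0, 0.0], [0.0, -1.0, 0.0], [0.0, -0.0, -1.0]]
contact_force: [1.0, -0.1, -0.6]
width: 0.0574
grasp_force: 64.5
```

Request:
carry_out([
  {"dx":0.3,"dy":-0.7,"dz":-0.4,"wx":0,"wy":0,"wz":0},
  {"dx":0.7,"dy":-1.4,"dz":-0.8,"wx":0,"wy":0,"wz":0},
  {"dx":1.1,"dy":-2.1,"dz":-0.8,"wx":0,"wy":0,"wz":0},
  {"dx":1.6,"dy":-2.8,"dz":-0.8,"wx":0,"wy":0,"wz":0},
  {"dx":2.1,"dy":-3.5,"dz":-0.8,"wx":0,"wy":0,"wz":0},
])

```text
time_s: 5.05
ee_pos: [0.5545, 0.2413, 0.1741]
tool_rot: [[1.0, -0.0, 0.002], [-0.0, -1.0, 0.001], [0.002, -0.001, -1.0]]
contact_force: [1.2, 0.1, -0.6]
width: 0.0569
grasp_force: 64.6
```

Request:
carry_out([
  {"dx":0.3,"dy":-0.4,"dz":0,"wx":0,"wy":0,"wz":0},
  {"dx":0.5,"dy":-0.6,"dz":0,"wx":0,"wy":0,"wz":0},
  {"dx":0.5,"dy":-0.6,"dz":0,"wx":0,"wy":0,"wz":0},
  {"dx":0.5,"dy":-0.6,"dz":0,"wx":0,"wy":0,"wz":0},
  {"dx":0.5,"dy":-0.6,"dz":0,"wx":0,"wy":0,"wz":0},
])

```text
time_s: 5.47
ee_pos: [0.5732, 0.2629, 0.1725]
tool_rot: [[1.0, -0.001, -0.0], [-0.001, -1.0, -0.001], [-0.0, 0.001, -1.0]]
contact_force: [-0.6, -0.2, -0.8]
width: 0.0567
grasp_force: 64.6
```

```bash
python3 - <<'E'
from h import *
o=r.observe();m=r.camera_model("wrist");np.save("m5.npy",m,allow_pickle=True)
im=r.snapshot("wrist")[:,:,::-1];cv2.imwrite("pics/w5.png",im)
print(o["time_s"],o["ee_pos"],pix("wrist",(.6332,.2636,.008),m),o["width"],o["contact_force"])
E
```

```text
5.4667 [0.57323309 0.2628698  0.17248084] [321.34277309 131.22432091] 0.056716981741604895 [-0.59258016 -0.15828258 -0.77410777]
```

View pics/w5.png

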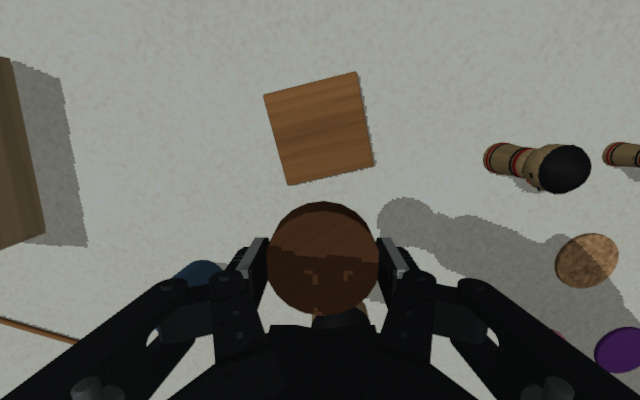

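The stand is held level with its top centred near (323,262). The board corners are (264,95), (357,71), (374,165) and (289,185). Computing the offset.

```bash
python3 - <<'E'
from h import *
m=np.load("m5.npy",allow_pickle=True).item();im=cv2.imread("pics/w5.png");h=cv2.cvtColor(im,cv2.COLOR_BGR2HSV)
tcp=np.array([.57323,.26287,.17248])
q=((h[...,1]>70)).astype(np.uint8);q[200:]=0;q=cv2.morphologyEx(q,cv2.MORPH_OPEN,np.ones((5,5)));_,l,st,c=cv2.connectedComponentsWithStats(q);i=l[131,321]
(bc,sz,an)=cv2.minAreaRect(np.argwhere(l==i)[:,::-1].astype(np.float32))
ct=max(cv2.findContours((l==i).astype(np.uint8),0,1)[0],key=len)
W=np.array([world("wrist",*p[0],.008,m)[:2] for p in ct]).astype(np.float32)
print("board",cv2.minAreaRect(W*1000),"centroid",world("wrist",*c[i],.008,m).round(4))
# stand top: sides and lit top face
q=((h[...,1]>70)&(h[...,2]>25)).astype(np.uint8)
for row in(230,245,260): 
    x=np.where(q[row,262:385])[0]+262;print(row,x.min(),x.max())
for col in(300,323,345):
    print(col,[ (y,int(h[y,col,2])) for y in range(198,224,2)],[ (y,int(h[y,col,2])) for y in range(296,324,3)])
# predicted outlines for stand centred at tcp
for dx in(-.002,0,.002):
  for z in(.014,-.006):
    c0=tcp+[dx,0,z];print(dx,z,pix("w",c0+[.03,0,0],m).round(1),pix("w",c0-[.03,0,0],m).round(1),pix("w",c0+[0,.03,0],m).round(1),pix("w",c0-[0,.03,0],m).round(1))
E
```

```text
board ((633.40234375, 265.2294921875), (99.00293731689453, 98.82554626464844), 13.165875434875488) centroid [0.6363 0.2652 0.008 ]
230 276 368
245 269 376
260 267 378
300 [(198, 163), (200, 160), (202, 156), (204, 156), (206, 80), (208, 35), (210, 34), (212, 36), (214, 37), (216, 59), (218, 62), (220, 62), (222, 61)] [(296, 37), (299, 39), (302, 38), (305, 38), (308, 38), (311, 109), (314, 160), (317, 163), (320, 163), (323, 157)]
323 [(198, 161), (200, 140), (202, 31), (204, 30), (206, 32), (208, 30), (210, 36), (212, 60), (214, 59), (216, 58), (218, 59), (220, 60), (222, 61)] [(296, 39), (299, 41), (302, 39), (305, 38), (308, 37), (311, 39), (314, 47), (317, 17), (320, 18), (323, 19)]
345 [(198, 161), (200, 162), (202, 164), (204, 161), (206, 79), (208, 26), (210, 25), (212, 27), (214, 27), (216, 55), (218, 58), (220, 61), (222, 62)] [(296, 39), (299, 40), (302, 39), (305, 38), (308, 39), (311, 19), (314, 16), (317, 14), (320, 18), (323, 18)]
-0.002 0.014 [321.9 208.2] [322.  314.7] [263.2 264.5] [380.7 264.4]
-0.002 -0.006 [321.9 197.7] [322.  293.1] [270.2 247.8] [373.7 247.7]
0 0.014 [321.9 204.2] [322.  311.5] [263.  260.9] [380.9 260.9]
0 -0.006 [321.9 194.2] [322.  290.2] [270.1 244.6] [373.9 244.5]
0.002 0.014 [321.9 200.2] [322.  308.3] [262.7 257.3] [381.1 257.3]
0.002 -0.006 [321.9 190.6] [322.  287.3] [269.9 241.4] [374.  241.3]
```

Request:
carry_out([
  {"dx":0.5,"dy":-0.04,"dz":0.6,"wx":0,"wy":0,"wz":0},
  {"dx":1.0,"dy":-0.04,"dz":1.2,"wx":0,"wy":0,"wz":0},
  {"dx":1.4,"dy":-0.04,"dz":1.8,"wx":0,"wy":0,"wz":0},
  {"dx":1.62,"dy":-0.04,"dz":2.4,"wx":0,"wy":0,"wz":0},
  {"dx":1.62,"dy":-0.04,"dz":2.9,"wx":0,"wy":0,"wz":0},
])

```text
time_s: 5.93
ee_pos: [0.64, 0.2634, 0.0547]
tool_rot: [[1.0, -0.003, 0.001], [-0.003, -1.0, -0.001], [0.001, 0.001, -1.0]]
contact_force: [-0.1, -0.1, -0.8]
width: 0.0575
grasp_force: 64.6
```

Request:
carry_out([
  {"dx":0,"dy":0,"dz":0.3,"wx":0,"wy":0,"wz":0},
  {"dx":0,"dy":0,"dz":0.6,"wx":0,"wy":0,"wz":0},
  {"dx":0,"dy":0,"dz":0.8,"wx":0,"wy":0,"wz":0},
  {"dx":0,"dy":0,"dz":0.8,"wx":0,"wy":0,"wz":0},
  {"dx":0,"dy":0,"dz":0.8,"wx":0,"wy":0,"wz":0},
])

```text
time_s: 6.35
ee_pos: [0.6385, 0.2659, 0.0247]
tool_rot: [[1.0, 0.0, 0.0], [0.0, -1.0, 0.0], [0.0, -0.0, -1.0]]
contact_force: [-0.2, 0.0, -0.1]
width: 0.0571
grasp_force: 64.6
```

Request:
carry_out([
  {"dx":0,"dy":0,"dz":0.1,"wx":0,"wy":0,"wz":0},
  {"dx":0,"dy":0,"dz":0.2,"wx":0,"wy":0,"wz":0},
  {"dx":0,"dy":0,"dz":0.2,"wx":0,"wy":0,"wz":0},
  {"dx":0,"dy":0,"dz":0.2,"wx":0,"wy":0,"wz":0},
])

```text
time_s: 6.68
ee_pos: [0.6384, 0.2657, 0.0162]
tool_rot: [[1.0, 0.0, -0.0], [0.0, -1.0, -0.0], [-0.0, 0.0, -1.0]]
contact_force: [0.2, 0.7, -0.9]
width: 0.0571
grasp_force: 64.6
```

Request:
carry_out([
  {"dx":0,"dy":0,"dz":0.04,"wx":0,"wy":0,"wz":0},
  {"dx":0,"dy":0,"dz":0.04,"wx":0,"wy":0,"wz":0},
  {"dx":0,"dy":0,"dz":0.04,"wx":0,"wy":0,"wz":0},
])

```text
time_s: 6.93
ee_pos: [0.6385, 0.2657, 0.0145]
tool_rot: [[1.0, 0.0, -0.0], [0.0, -1.0, -0.0], [-0.0, 0.0, -1.0]]
contact_force: [0.4, 0.7, -1.0]
width: 0.0573
grasp_force: 64.6
```

Request:
carry_out([
  {"dx":0,"dy":0,"dz":0.04,"wx":0,"wy":0,"wz":0},
  {"dx":0,"dy":0,"dz":0.04,"wx":0,"wy":0,"wz":0},
  {"dx":0,"dy":0,"dz":0.04,"wx":0,"wy":0,"wz":0},
])

```text
time_s: 7.18
ee_pos: [0.6386, 0.2658, 0.0142]
tool_rot: [[1.0, -0.0, 0.0], [-0.0, -1.0, -0.0], [0.0, 0.0, -1.0]]
contact_force: [-3.1, -2.0, 8.6]
width: 0.0568
grasp_force: 65.5
```

Request:
carry_out([
  {"dx":0,"dy":0,"dz":0.02,"wx":0,"wy":0,"wz":0},
  {"dx":0,"dy":0,"dz":0.02,"wx":0,"wy":0,"wz":0},
  {"dx":0,"dy":0,"dz":0.02,"wx":0,"wy":0,"wz":0},
])

```text
time_s: 7.43
ee_pos: [0.6387, 0.2658, 0.0141]
tool_rot: [[1.0, -0.0, 0.0], [-0.0, -1.0, -0.0], [0.0, 0.0, -1.0]]
contact_force: [-5.5, -3.0, 13.7]
width: 0.0572
grasp_force: 66.1
```

Contact. I'm easing the pressure, opening and lifting clear.

Request:
carry_out([
  {"dx":0,"dy":0,"dz":-0.03,"wx":0,"wy":0,"wz":0},
  {"dx":0,"dy":0,"dz":-0.03,"wx":0,"wy":0,"wz":0},
])

```text
time_s: 7.6
ee_pos: [0.6389, 0.2659, 0.0142]
tool_rot: [[1.0, 0.0, 0.001], [0.0, -1.0, 0.0], [0.001, -0.0, -1.0]]
contact_force: [-1.7, -1.7, 7.6]
width: 0.0571
grasp_force: 65.4
```

Request:
carry_out([
  {"dx":0,"dy":0,"dz":0,"wx":0,"wy":0,"wz":0},
  {"dx":0,"dy":0,"dz":0,"wx":0,"wy":0,"wz":0},
  {"dx":0,"dy":0,"dz":0,"wx":0,"wy":0,"wz":0},
  {"dx":0,"dy":0,"dz":0,"wx":0,"wy":0,"wz":0},
  {"dx":0,"dy":0,"dz":0,"wx":0,"wy":0,"wz":0},
], jaw=85)

```text
time_s: 8.02
ee_pos: [0.6384, 0.2657, 0.013]
tool_rot: [[1.0, 0.0, -0.0], [0.0, -1.0, -0.0], [-0.0, 0.0, -1.0]]
contact_force: [0.4, 0.1, 0.4]
width: 0.085
grasp_force: 0.0
```

Request:
carry_out([
  {"dx":0,"dy":0,"dz":-0.3,"wx":0,"wy":0,"wz":0},
  {"dx":0,"dy":0,"dz":-1.0,"wx":0,"wy":0,"wz":0},
  {"dx":0,"dy":0,"dz":-1.9,"wx":0,"wy":0,"wz":0},
  {"dx":0,"dy":0,"dz":-2.8,"wx":0,"wy":0,"wz":0},
  {"dx":0,"dy":0,"dz":-3.7,"wx":0,"wy":0,"wz":0},
])

```text
time_s: 8.43
ee_pos: [0.6383, 0.2657, 0.1638]
tool_rot: [[1.0, 0.0, 0.0], [0.0, -1.0, 0.0], [0.0, -0.0, -1.0]]
contact_force: [1.1, 0.8, 0.1]
width: 0.0848
grasp_force: 0.0
```

Request:
carry_out([
  {"dx":-0.7,"dy":0,"dz":-0.5,"wx":0,"wy":0,"wz":0},
  {"dx":-1.5,"dy":0,"dz":-1.0,"wx":0,"wy":0,"wz":0},
  {"dx":-1.5,"dy":0,"dz":-1.0,"wx":0,"wy":0,"wz":0},
  {"dx":-1.5,"dy":0,"dz":-1.0,"wx":0,"wy":0,"wz":0},
])

```text
time_s: 8.77
ee_pos: [0.5779, 0.2667, 0.204]
tool_rot: [[1.0, 0.002, 0.003], [0.002, -1.0, 0.001], [0.003, -0.001, -1.0]]
contact_force: [-0.0, 0.4, 0.4]
width: 0.0852
grasp_force: 0.0
```

```bash
python3 - <<'E'
from h import *
o=r.observe();m=r.camera_model("wrist");np.save("m6.npy",m,allow_pickle=True)
im=r.snapshot("wrist")[:,:,::-1];cv2.imwrite("pics/w6.png",im)
print(o["time_s"],o["ee_pos"],pix("wrist",(.634,.265,.028),m),pix("wrist",(.634,.2645,.008),m),pix("wrist",(.4696,.2455,.114),m))
E
```

```text
8.7667 [0.57785025 0.26671634 0.20396354] [324.06518952 135.0402177 ] [324.4132605  134.47750016] [343.85638893 312.01158619]
```

View pics/w6.png

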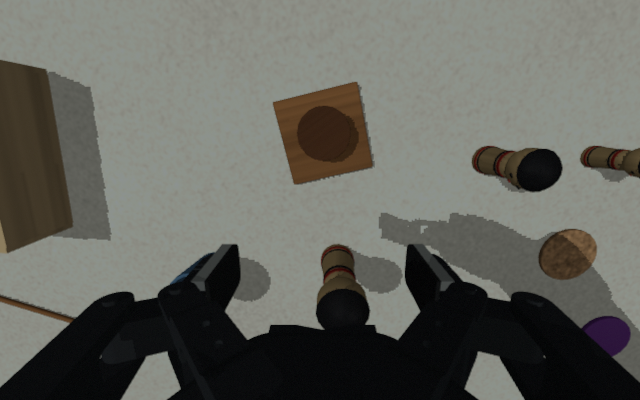

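The stand lies flat near (328,134) on the board, whose corners are (274,102), (358,82), (373,166) and (295,184). The tall head is at (343,310). Measuring how well it is centred.

```bash
python3 - <<'E'
from h import *
m=np.load("m6.npy",allow_pickle=True).item();im=cv2.imread("pics/w6.png");h=cv2.cvtColor(im,cv2.COLOR_BGR2HSV)
q=(h[...,1]>70).astype(np.uint8);q[195:]=0;_,l,_,c=cv2.connectedComponentsWithStats(cv2.morphologyEx(q,cv2.MORPH_OPEN,np.ones((5,5))))
b=(l==l[134,328]).astype(np.uint8)
def W(b,z): return np.array([world("w",*p[0],z,m)[:2]*1000 for p in max(cv2.findContours(b,0,1)[0],key=len)],np.float32)
print("board",cv2.minAreaRect(W(b,.008)))
for t in(65,75,85):
    s=cv2.morphologyEx((b&(h[...,2]<t)).astype(np.uint8),cv2.MORPH_OPEN,np.ones((7,7)));print(t,s.sum(),cv2.minEnclosingCircle(W(s,.028)),cv2.fitEllipse(W(s,.028)))
print(cv2.fitEllipse(W(((h[...,2]<45)&(np.hypot(*np.indices((400,640))-np.array([310,343])[:,None,None])<32)).astype(np.uint8),.114)))
print(h[120,280:380:4,2])
E
```

```text
board ((633.40966796875, 265.2243957519531), (99.02745819091797, 98.94054412841797), 13.223133087158203)
65 2644 ((634.7810668945312, 261.1668701171875), 34.129173278808594) ((634.2615356445312, 261.7054443359375), (57.91354751586914, 67.99475860595703), 162.39012145996094)
75 2730 ((634.2810668945312, 260.90325927734375), 34.84521484375) ((634.0820922851562, 261.58990478515625), (58.96837615966797, 69.06028747558594), 161.91932678222656)
85 3054 ((635.9434814453125, 267.91778564453125), 44.63308334350586) ((633.749267578125, 263.87188720703125), (59.45221710205078, 80.58787536621094), 3.092515230178833)
((465.3262634277344, 246.32235717773438), (51.605873107910156, 61.55421829223633), 97.6907730102539)
[ 90  88  87  90  91  65  51  51  52  52  53  54  53  53  54  54  52  50
  54  83  85  77 144 145 147]
```

Request:
carry_out([
  {"dx":-0.9,"dy":0.17,"dz":0.1,"wx":0,"wy":0,"wz":0},
  {"dx":-1.8,"dy":0.34,"dz":0.2,"wx":0,"wy":0,"wz":0},
  {"dx":-2.72,"dy":0.52,"dz":0.35,"wx":0,"wy":0,"wz":0},
  {"dx":-2.72,"dy":0.52,"dz":0.35,"wx":0,"wy":0,"wz":0},
  {"dx":-2.72,"dy":0.52,"dz":0.35,"wx":0,"wy":0,"wz":0},
])

```text
time_s: 9.23
ee_pos: [0.468, 0.2437, 0.1862]
tool_rot: [[1.0, 0.001, -0.003], [0.001, -1.0, -0.002], [-0.003, 0.002, -1.0]]
contact_force: [0.4, -0.5, 1.0]
width: 0.085
grasp_force: 0.0
```

```bash
cat >> h.py <<'E'
def head(X,rad,w=60,name=None):
    "refine head centre: X guess at hair height, from the wrist picture"
    o=r.observe();m=r.camera_model("wrist");im=r.snapshot("wrist")[:,:,::-1].copy();h=cv2.cvtColor(im,cv2.COLOR_BGR2HSV)
    if name: cv2.imwrite(name,im)
    p=pix("w",X,m);ii=np.indices((400,640))
    q=((h[...,2]<45)&(np.hypot(ii[0]-p[1],ii[1]-p[0])<w)).astype(np.uint8);q[240:]=0
    q=cv2.morphologyEx(q,cv2.MORPH_OPEN,np.ones((5,5)))
    c=max(cv2.findContours(q,0,1)[0],key=len);e=cv2.fitEllipse(c)
    print("tcp",o["time_s"],o["ee_pos"].round(4),"guess px",p.round(1),"bbox",cv2.boundingRect(c),"ell",np.round(e[0],1),np.round(e[1],1))
    for z in(X[2]-.01,X[2],X[2]+.01):print(z,world("w",*e[0],z,m).round(4))
    # predicted extents of a cylinder ring at X
    for z in(X[2]-.01,X[2]):print("ring",z,[pix("w",np.array([X[0],X[1],z])+d,m).round(0).tolist() for d in([rad,0,0],[-rad,0,0],[0,rad,0],[0,-rad,0])])
E
python3 - <<'E'
from h import *
head((.4695,.246,.115),.026,name="pics/w7.png")
E
```

```text
tcp 9.2333 [0.468  0.2437 0.1862] guess px [319.  208.9] bbox (286, 177, 64, 61) ell [317.9 207.1] [60.8 63.1]
0.10500000000000001 [0.468 0.247 0.105]
0.115 [0.471  0.2469 0.115 ]
0.125 [0.474  0.2467 0.125 ]
ring 0.10500000000000001 [[319.0, 175.0], [319.0, 234.0], [288.0, 205.0], [350.0, 205.0]]
ring 0.115 [[319.0, 177.0], [319.0, 239.0], [287.0, 209.0], [351.0, 209.0]]
```

View pics/w7.png

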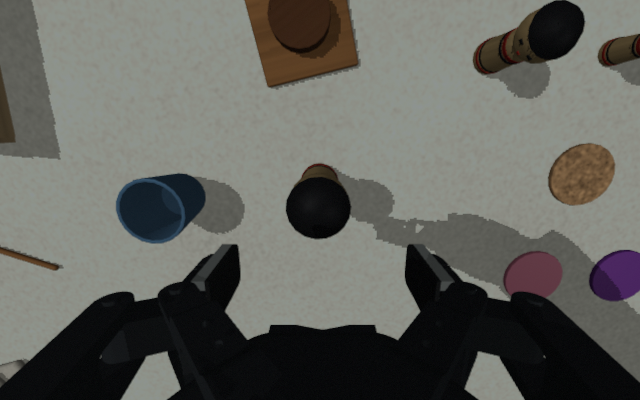

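The head is at (318,207), the cup at (160,205) is clear of the left finger, and the head centre works out at (0.470, 0.2465). Descending and gripping.

Request:
carry_out([
  {"dx":0.05,"dy":-0.07,"dz":0.5,"wx":0,"wy":0,"wz":0},
  {"dx":0.05,"dy":-0.07,"dz":1.2,"wx":0,"wy":0,"wz":0},
  {"dx":0.05,"dy":-0.07,"dz":1.9,"wx":0,"wy":0,"wz":0},
  {"dx":0.05,"dy":-0.07,"dz":2.63,"wx":0,"wy":0,"wz":0},
  {"dx":0.05,"dy":-0.07,"dz":2.63,"wx":0,"wy":0,"wz":0},
])

```text
time_s: 9.7
ee_pos: [0.4707, 0.246, 0.0774]
tool_rot: [[1.0, -0.001, -0.006], [-0.001, -1.0, -0.003], [-0.006, 0.003, -1.0]]
contact_force: [-1.7, -0.8, -0.2]
width: 0.085
grasp_force: 0.0
```

Request:
carry_out([
  {"dx":0,"dy":0,"dz":0,"wx":0,"wy":0,"wz":0},
  {"dx":0,"dy":0,"dz":0,"wx":0,"wy":0,"wz":0},
  {"dx":0,"dy":0,"dz":0,"wx":0,"wy":0,"wz":0},
])

```text
time_s: 9.95
ee_pos: [0.4736, 0.2486, 0.0839]
tool_rot: [[1.0, -0.001, 0.003], [-0.001, -1.0, 0.002], [0.003, -0.002, -1.0]]
contact_force: [-0.4, -0.2, -0.3]
width: 0.0849
grasp_force: 0.0
```

Request:
carry_out([
  {"dx":0,"dy":0,"dz":0,"wx":0,"wy":0,"wz":0},
  {"dx":0,"dy":0,"dz":0,"wx":0,"wy":0,"wz":0},
  {"dx":0,"dy":0,"dz":0,"wx":0,"wy":0,"wz":0},
  {"dx":0,"dy":0,"dz":0,"wx":0,"wy":0,"wz":0},
  {"dx":0,"dy":0,"dz":0,"wx":0,"wy":0,"wz":0},
], jaw=45)

```text
time_s: 10.37
ee_pos: [0.4726, 0.2479, 0.0834]
tool_rot: [[1.0, -0.0, 0.002], [-0.0, -1.0, 0.0], [0.002, -0.0, -1.0]]
contact_force: [-1.6, -1.4, 8.9]
width: 0.0504
grasp_force: 61.5
```

Request:
carry_out([
  {"dx":0,"dy":0,"dz":0,"wx":0,"wy":0,"wz":0},
  {"dx":0,"dy":0,"dz":0,"wx":0,"wy":0,"wz":0},
  {"dx":0,"dy":0,"dz":0,"wx":0,"wy":0,"wz":0},
])

```text
time_s: 10.62
ee_pos: [0.4726, 0.248, 0.0834]
tool_rot: [[1.0, -0.0, 0.002], [-0.0, -1.0, 0.001], [0.002, -0.001, -1.0]]
contact_force: [-0.8, -1.6, 6.9]
width: 0.0502
grasp_force: 61.5
```

Request:
carry_out([
  {"dx":0,"dy":0,"dz":-0.2,"wx":0,"wy":0,"wz":0},
  {"dx":0,"dy":0,"dz":-0.6,"wx":0,"wy":0,"wz":0},
  {"dx":0,"dy":0,"dz":-1.1,"wx":0,"wy":0,"wz":0},
  {"dx":0,"dy":0,"dz":-1.6,"wx":0,"wy":0,"wz":0},
  {"dx":0,"dy":0,"dz":-1.8,"wx":0,"wy":0,"wz":0},
])

```text
time_s: 11.03
ee_pos: [0.4728, 0.2485, 0.1569]
tool_rot: [[1.0, 0.0, 0.003], [0.0, -1.0, 0.002], [0.003, -0.002, -1.0]]
contact_force: [0.3, 0.6, -0.5]
width: 0.0503
grasp_force: 62.4
```

Request:
carry_out([
  {"dx":0.3,"dy":0,"dz":0,"wx":0,"wy":0,"wz":0},
  {"dx":0.9,"dy":-0.1,"dz":0,"wx":0,"wy":0,"wz":0},
  {"dx":1.5,"dy":-0.2,"dz":0,"wx":0,"wy":0,"wz":0},
  {"dx":2.1,"dy":-0.25,"dz":0,"wx":0,"wy":0,"wz":0},
  {"dx":2.7,"dy":-0.3,"dz":0,"wx":0,"wy":0,"wz":0},
])

```text
time_s: 11.45
ee_pos: [0.5804, 0.2596, 0.1539]
tool_rot: [[1.0, 0.0, -0.0], [0.0, -1.0, -0.0], [-0.0, 0.0, -1.0]]
contact_force: [-0.3, 1.0, -0.2]
width: 0.0504
grasp_force: 62.4
```

Request:
carry_out([
  {"dx":0.6,"dy":-0.05,"dz":0,"wx":0,"wy":0,"wz":0},
  {"dx":1.1,"dy":-0.1,"dz":0,"wx":0,"wy":0,"wz":0},
  {"dx":1.4,"dy":-0.12,"dz":0,"wx":0,"wy":0,"wz":0},
  {"dx":1.4,"dy":-0.12,"dz":0,"wx":0,"wy":0,"wz":0},
  {"dx":1.4,"dy":-0.12,"dz":0,"wx":0,"wy":0,"wz":0},
])

```text
time_s: 11.87
ee_pos: [0.6352, 0.2642, 0.1534]
tool_rot: [[1.0, -0.0, -0.001], [-0.0, -1.0, -0.0], [-0.001, 0.0, -1.0]]
contact_force: [0.8, 0.0, -1.4]
width: 0.0503
grasp_force: 62.5
```

Request:
carry_out([
  {"dx":0,"dy":0,"dz":0,"wx":0,"wy":0,"wz":0},
  {"dx":0,"dy":0,"dz":0,"wx":0,"wy":0,"wz":0},
  {"dx":0,"dy":0,"dz":0,"wx":0,"wy":0,"wz":0},
])

```text
time_s: 12.12
ee_pos: [0.6348, 0.2646, 0.1542]
tool_rot: [[1.0, 0.001, -0.0], [0.001, -1.0, -0.0], [-0.0, 0.0, -1.0]]
contact_force: [1.0, -0.5, -0.9]
width: 0.0499
grasp_force: 62.4
```

```bash
python3 - <<'E'
from h import *
o=r.observe();m=r.camera_model("wrist");a=r.snapshot("wrist")[:,:,::-1];b=r.snapshot("side")[:,:,::-1]
p=pix("side",(.634,.265,.06)).astype(int);print(p,o["ee_pos"],o["time_s"])
c=cv2.resize(b[max(p[1]-60,0):p[1]+60,p[0]-60:p[0]+60],(400,400))
np.save("m8.npy",m,allow_pickle=True)
cv2.imwrite("pics/w8.png",np.hstack([a[:,120:520],c]))
T=o["ee_pos"]
for z in(.0446,.0296,.0096,-.0834):print(z,[pix("w",T+[-.0025,0,z]+np.array(d)*(.026 if z>0 else .022),m).round(0).tolist() for d in([1,0,0],[-1,0,0],[0,1,0],[0,-1,0])])
print(pix("w",(.634,.265,.028),m))
E
```

```text
[214 241] [0.63482069 0.26463544 0.15418532] 12.1167
0.0446 [[322.0, 243.0], [322.0, 355.0], [258.0, 302.0], [386.0, 302.0]]
0.0296 [[322.0, 229.0], [322.0, 330.0], [265.0, 282.0], [379.0, 282.0]]
0.0096 [[322.0, 214.0], [322.0, 304.0], [273.0, 261.0], [371.0, 261.0]]
-0.0834 [[322.0, 184.0], [322.0, 234.0], [296.0, 209.0], [348.0, 209.0]]
[321.78410797 195.09064403]
```

View pics/w8.png

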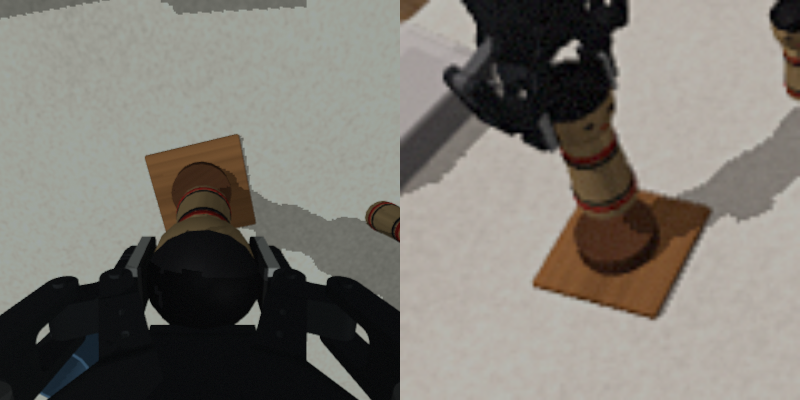

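The doll hangs upright. Its foot front edge is at (203,185) in the left crop, where predicted, and it sits over the stand at (203,180). Lowering slowly.

Request:
carry_out([
  {"dx":0.04,"dy":0,"dz":0.3,"wx":0,"wy":0,"wz":0},
  {"dx":0.04,"dy":0,"dz":0.6,"wx":0,"wy":0,"wz":0},
  {"dx":0.04,"dy":0,"dz":0.85,"wx":0,"wy":0,"wz":0},
  {"dx":0.04,"dy":0,"dz":0.97,"wx":0,"wy":0,"wz":0},
  {"dx":0.04,"dy":0,"dz":0.97,"wx":0,"wy":0,"wz":0},
])

```text
time_s: 12.63
ee_pos: [0.6359, 0.2638, 0.1127]
tool_rot: [[1.0, 0.0, -0.004], [0.0, -1.0, -0.002], [-0.004, 0.002, -1.0]]
contact_force: [-0.4, -1.1, -0.7]
width: 0.0502
grasp_force: 62.5
```

Request:
carry_out([
  {"dx":0,"dy":0,"dz":0.04,"wx":0,"wy":0,"wz":0},
  {"dx":0,"dy":0,"dz":0.04,"wx":0,"wy":0,"wz":0},
  {"dx":0,"dy":0,"dz":0.04,"wx":0,"wy":0,"wz":0},
  {"dx":0,"dy":0,"dz":0.04,"wx":0,"wy":0,"wz":0},
])

```text
time_s: 12.97
ee_pos: [0.6376, 0.2646, 0.1142]
tool_rot: [[1.0, -0.0, 0.001], [-0.0, -1.0, 0.0], [0.001, -0.0, -1.0]]
contact_force: [-0.1, 0.3, -0.5]
width: 0.0503
grasp_force: 62.4
```

Request:
carry_out([
  {"dx":-0.02,"dy":0,"dz":0.03,"wx":0,"wy":0,"wz":0},
  {"dx":-0.02,"dy":0,"dz":0.05,"wx":0,"wy":0,"wz":0},
  {"dx":-0.02,"dy":0,"dz":0.05,"wx":0,"wy":0,"wz":0},
  {"dx":-0.02,"dy":0,"dz":0.05,"wx":0,"wy":0,"wz":0},
])

```text
time_s: 13.3
ee_pos: [0.6365, 0.2645, 0.1117]
tool_rot: [[1.0, -0.0, -0.0], [-0.0, -1.0, -0.0], [-0.0, 0.0, -1.0]]
contact_force: [0.3, 0.3, -0.6]
width: 0.0504
grasp_force: 62.4
```

Request:
carry_out([
  {"dx":0,"dy":0,"dz":0.03,"wx":0,"wy":0,"wz":0},
  {"dx":0,"dy":0,"dz":0.03,"wx":0,"wy":0,"wz":0},
  {"dx":0,"dy":0,"dz":0.03,"wx":0,"wy":0,"wz":0},
])

```text
time_s: 13.55
ee_pos: [0.637, 0.2645, 0.1116]
tool_rot: [[1.0, -0.0, 0.001], [-0.0, -1.0, 0.0], [0.001, -0.0, -1.0]]
contact_force: [-1.1, -1.1, 4.7]
width: 0.0505
grasp_force: 63.0
```

Request:
carry_out([
  {"dx":0,"dy":0,"dz":0,"wx":0,"wy":0,"wz":0},
  {"dx":0,"dy":0,"dz":0,"wx":0,"wy":0,"wz":0},
  {"dx":0,"dy":0,"dz":0,"wx":0,"wy":0,"wz":0},
  {"dx":0,"dy":0,"dz":0,"wx":0,"wy":0,"wz":0},
  {"dx":0,"dy":0,"dz":0,"wx":0,"wy":0,"wz":0},
], jaw=85)

```text
time_s: 13.97
ee_pos: [0.6364, 0.2645, 0.1103]
tool_rot: [[1.0, 0.0, -0.0], [0.0, -1.0, -0.0], [-0.0, 0.0, -1.0]]
contact_force: [-0.6, 0.8, 0.7]
width: 0.0849
grasp_force: 0.0
```

Request:
carry_out([
  {"dx":0,"dy":0,"dz":-0.3,"wx":0,"wy":0,"wz":0},
  {"dx":0,"dy":0,"dz":-0.9,"wx":0,"wy":0,"wz":0},
  {"dx":0,"dy":0,"dz":-1.6,"wx":0,"wy":0,"wz":0},
  {"dx":0,"dy":0,"dz":-2.3,"wx":0,"wy":0,"wz":0},
  {"dx":0,"dy":0,"dz":-2.8,"wx":0,"wy":0,"wz":0},
])

```text
time_s: 14.38
ee_pos: [0.6373, 0.2651, 0.2263]
tool_rot: [[1.0, 0.0, 0.003], [0.0, -1.0, 0.002], [0.003, -0.002, -1.0]]
contact_force: [0.4, 0.8, 1.2]
width: 0.0849
grasp_force: 0.0
```

Request:
carry_out([
  {"dx":0,"dy":0.9,"dz":0,"wx":0,"wy":0,"wz":0},
  {"dx":-0.1,"dy":1.8,"dz":0,"wx":0,"wy":0,"wz":0},
  {"dx":-0.2,"dy":2.7,"dz":0,"wx":0,"wy":0,"wz":0},
  {"dx":-0.3,"dy":3.6,"dz":0,"wx":0,"wy":0,"wz":0},
  {"dx":-0.4,"dy":4.5,"dz":0.1,"wx":0,"wy":0,"wz":0},
])

```text
time_s: 14.8
ee_pos: [0.6208, 0.0831, 0.2203]
tool_rot: [[1.0, 0.0, 0.002], [0.0, -1.0, 0.0], [0.002, -0.0, -1.0]]
contact_force: [0.1, 0.3, -0.1]
width: 0.0848
grasp_force: 0.0
```

Request:
carry_out([
  {"dx":-0.2,"dy":0.48,"dz":0.6,"wx":0,"wy":0,"wz":0},
  {"dx":-0.4,"dy":0.48,"dz":1.2,"wx":0,"wy":0,"wz":0},
  {"dx":-0.4,"dy":0.48,"dz":1.5,"wx":0,"wy":0,"wz":0},
  {"dx":-0.4,"dy":0.48,"dz":1.5,"wx":0,"wy":0,"wz":0},
  {"dx":-0.4,"dy":0.48,"dz":1.5,"wx":0,"wy":0,"wz":0},
])

```text
time_s: 15.22
ee_pos: [0.6049, 0.0669, 0.1591]
tool_rot: [[1.0, 0.002, 0.0], [0.002, -1.0, 0.001], [0.0, -0.001, -1.0]]
contact_force: [0.5, 0.2, 0.9]
width: 0.0847
grasp_force: 0.0
```

```bash
python3 - <<'E'
from h import *
head((.605,.0655,.088),.0203,w=45,name="pics/w9.png")
b=r.snapshot("side")[:,:,::-1];p=pix("side",(.634,.265,.06)).astype(int)
t=r.snapshot("top")[:,:,::-1];p2=pix("top",(.634,.265,.06)).astype(int)
f=lambda b,p:cv2.resize(b[p[1]-50:p[1]+50,p[0]-50:p[0]+50],(400,400),interpolation=2)
cv2.imwrite("pics/s9.png",np.hstack([f(b,p),f(t,p2)]));print(p,p2,pix("top",(.634,.265,.142)))
E
```

```text
tcp 15.2167 [0.6049 0.0669 0.1591] guess px [323.8 210.9] bbox (299, 188, 50, 47) ell [323.8 211. ] [46.8 49.3]
0.078 [0.6018 0.0655 0.078 ]
0.088 [0.605  0.0656 0.088 ]
0.09799999999999999 [0.6081 0.0656 0.098 ]
ring 0.078 [[324.0, 184.0], [324.0, 230.0], [300.0, 207.0], [348.0, 207.0]]
ring 0.088 [[324.0, 186.0], [324.0, 234.0], [299.0, 211.0], [349.0, 211.0]]
[214 241] [198 149] [189.6657103  139.77984938]
```

View pics/s9.png

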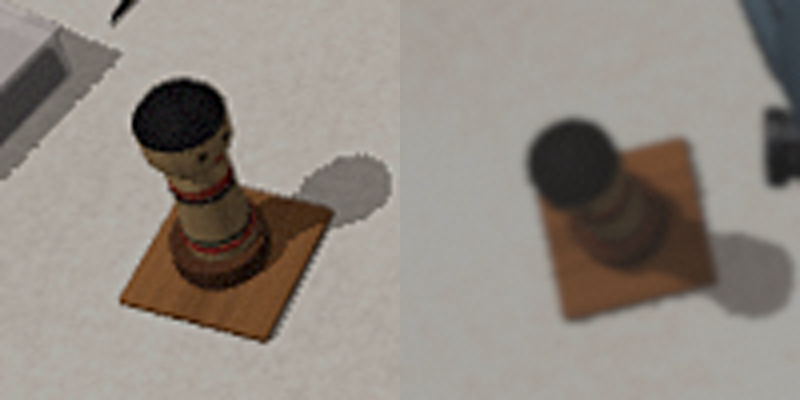

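The tall doll stands upright and centred on the stand, which is centred on the board: side crop foot at (222,245), top crop head at (573,163). The middle head measures (0.605, 0.0655), directly below the gripper. Descending and gripping.

Request:
carry_out([
  {"dx":0,"dy":0.03,"dz":0.6,"wx":0,"wy":0,"wz":0},
  {"dx":0,"dy":0.03,"dz":1.2,"wx":0,"wy":0,"wz":0},
  {"dx":0,"dy":0.03,"dz":1.8,"wx":0,"wy":0,"wz":0},
  {"dx":0,"dy":0.03,"dz":2.3,"wx":0,"wy":0,"wz":0},
  {"dx":0,"dy":0.03,"dz":2.45,"wx":0,"wy":0,"wz":0},
])

```text
time_s: 15.78
ee_pos: [0.6034, 0.0645, 0.0585]
tool_rot: [[1.0, 0.001, -0.003], [0.001, -1.0, -0.0], [-0.003, 0.0, -1.0]]
contact_force: [-0.0, -0.2, -0.3]
width: 0.0852
grasp_force: 0.0
```

Request:
carry_out([
  {"dx":0,"dy":0,"dz":0,"wx":0,"wy":0,"wz":0},
  {"dx":0,"dy":0,"dz":0,"wx":0,"wy":0,"wz":0},
  {"dx":0,"dy":0,"dz":0,"wx":0,"wy":0,"wz":0},
])

```text
time_s: 16.03
ee_pos: [0.606, 0.0646, 0.0623]
tool_rot: [[1.0, 0.0, 0.003], [0.0, -1.0, 0.001], [0.003, -0.001, -1.0]]
contact_force: [-0.6, -0.0, -0.2]
width: 0.085
grasp_force: 0.0
```

Request:
carry_out([
  {"dx":0,"dy":0,"dz":0,"wx":0,"wy":0,"wz":0},
  {"dx":0,"dy":0,"dz":0,"wx":0,"wy":0,"wz":0},
  {"dx":0,"dy":0,"dz":0,"wx":0,"wy":0,"wz":0},
  {"dx":0,"dy":0,"dz":0,"wx":0,"wy":0,"wz":0},
  {"dx":0,"dy":0,"dz":0,"wx":0,"wy":0,"wz":0},
], jaw=33)

```text
time_s: 16.45
ee_pos: [0.6051, 0.0643, 0.0613]
tool_rot: [[1.0, 0.0, 0.001], [0.0, -1.0, 0.0], [0.001, -0.0, -1.0]]
contact_force: [-0.4, -0.9, 5.9]
width: 0.0387
grasp_force: 60.1
```

Request:
carry_out([
  {"dx":0,"dy":0,"dz":0,"wx":0,"wy":0,"wz":0},
  {"dx":0,"dy":0,"dz":0,"wx":0,"wy":0,"wz":0},
  {"dx":0,"dy":0,"dz":0,"wx":0,"wy":0,"wz":0},
  {"dx":0,"dy":0,"dz":0,"wx":0,"wy":0,"wz":0},
])

```text
time_s: 16.78
ee_pos: [0.6051, 0.0643, 0.0613]
tool_rot: [[1.0, 0.0, 0.001], [0.0, -1.0, 0.0], [0.001, -0.0, -1.0]]
contact_force: [-0.6, 0.4, 7.0]
width: 0.0387
grasp_force: 60.1
```

Request:
carry_out([
  {"dx":0,"dy":0,"dz":-0.2,"wx":0,"wy":0,"wz":0},
  {"dx":0,"dy":0,"dz":-0.7,"wx":0,"wy":0,"wz":0},
  {"dx":0,"dy":0,"dz":-1.3,"wx":0,"wy":0,"wz":0},
  {"dx":0,"dy":0,"dz":-1.9,"wx":0,"wy":0,"wz":0},
  {"dx":0,"dy":0,"dz":-2.2,"wx":0,"wy":0,"wz":0},
])

```text
time_s: 17.2
ee_pos: [0.6057, 0.0643, 0.1515]
tool_rot: [[1.0, -0.0, 0.003], [-0.0, -1.0, 0.001], [0.003, -0.001, -1.0]]
contact_force: [1.8, 0.2, -0.8]
width: 0.0388
grasp_force: 60.4
```

Request:
carry_out([
  {"dx":-0.2,"dy":0.2,"dz":0,"wx":0,"wy":0,"wz":0},
  {"dx":-0.7,"dy":0.7,"dz":0,"wx":0,"wy":0,"wz":0},
  {"dx":-1.2,"dy":1.2,"dz":0,"wx":0,"wy":0,"wz":0},
  {"dx":-1.7,"dy":1.7,"dz":0,"wx":0,"wy":0,"wz":0},
  {"dx":-2.2,"dy":2.2,"dz":0,"wx":0,"wy":0,"wz":0},
])

```text
time_s: 17.62
ee_pos: [0.5136, -0.0255, 0.1469]
tool_rot: [[1.0, -0.0, -0.003], [-0.0, -1.0, -0.0], [-0.003, 0.0, -1.0]]
contact_force: [-0.0, -0.4, 0.3]
width: 0.039
grasp_force: 60.4
```

Request:
carry_out([
  {"dx":-0.5,"dy":0.5,"dz":0,"wx":0,"wy":0,"wz":0},
  {"dx":-0.97,"dy":0.98,"dz":0,"wx":0,"wy":0,"wz":0},
  {"dx":-0.97,"dy":0.98,"dz":0.5,"wx":0,"wy":0,"wz":0},
  {"dx":-0.97,"dy":0.98,"dz":0.9,"wx":0,"wy":0,"wz":0},
  {"dx":-0.97,"dy":0.98,"dz":0.9,"wx":0,"wy":0,"wz":0},
])

```text
time_s: 18.03
ee_pos: [0.4736, -0.064, 0.1092]
tool_rot: [[1.0, -0.001, -0.007], [-0.001, -1.0, 0.0], [-0.007, -0.0, -1.0]]
contact_force: [-0.2, 0.5, -0.4]
width: 0.0389
grasp_force: 60.4
```

Request:
carry_out([
  {"dx":0,"dy":0,"dz":0,"wx":0,"wy":0,"wz":0},
  {"dx":0,"dy":0,"dz":0,"wx":0,"wy":0,"wz":0},
  {"dx":0,"dy":0,"dz":0,"wx":0,"wy":0,"wz":0},
  {"dx":0,"dy":0,"dz":0,"wx":0,"wy":0,"wz":0},
])

```text
time_s: 18.37
ee_pos: [0.4782, -0.063, 0.1131]
tool_rot: [[1.0, 0.0, 0.001], [0.0, -1.0, -0.0], [0.001, 0.0, -1.0]]
contact_force: [0.2, -0.1, -0.8]
width: 0.0391
grasp_force: 60.4
```

Request:
carry_out([
  {"dx":0,"dy":0,"dz":0.3,"wx":0,"wy":0,"wz":0},
  {"dx":0,"dy":0,"dz":0.6,"wx":0,"wy":0,"wz":0},
  {"dx":0,"dy":0,"dz":0.85,"wx":0,"wy":0,"wz":0},
  {"dx":0,"dy":0,"dz":1.0,"wx":0,"wy":0,"wz":0},
  {"dx":0,"dy":0,"dz":1.05,"wx":0,"wy":0,"wz":0},
])

```text
time_s: 18.78
ee_pos: [0.4772, -0.063, 0.0697]
tool_rot: [[1.0, 0.0, -0.001], [0.0, -1.0, 0.0], [-0.001, -0.0, -1.0]]
contact_force: [-0.1, -0.6, -0.7]
width: 0.0387
grasp_force: 60.5
```

Request:
carry_out([
  {"dx":0,"dy":0,"dz":0.03,"wx":0,"wy":0,"wz":0},
  {"dx":0,"dy":0,"dz":0.03,"wx":0,"wy":0,"wz":0},
  {"dx":0,"dy":0,"dz":0.03,"wx":0,"wy":0,"wz":0},
  {"dx":0,"dy":0,"dz":0.03,"wx":0,"wy":0,"wz":0},
])

```text
time_s: 19.12
ee_pos: [0.478, -0.0631, 0.0697]
tool_rot: [[1.0, -0.0, 0.001], [-0.0, -1.0, -0.0], [0.001, 0.0, -1.0]]
contact_force: [-0.3, -0.3, -0.9]
width: 0.0385
grasp_force: 60.5
```

```bash
python3 - <<'E'
from h import *
o=r.observe();m=r.camera_model("wrist");cv2.imwrite("pics/w10.png",r.snapshot("wrist")[:,:,::-1]);T=o["ee_pos"];print(T,o["contact_force"])
im=cv2.imread("pics/w10.png");h=cv2.cvtColor(im,cv2.COLOR_BGR2HSV)
# mat front/side extents predicted
for X in((.4782+.037,-.063,.006),(.4782,-.1,.006),(.4782,-.026,.006)):print(pix("w",X,m).round(1))
E
```

```text
[ 0.47804125 -0.06314914  0.06969963] [-0.26694978 -0.33897153 -0.91064606]
[321.9 166.2]
[369.5 213.7]
[274.3 213.6]
```

View pics/w10.png

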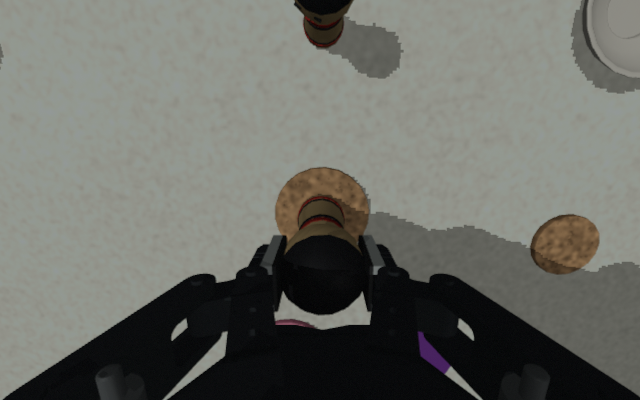

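The big mat spans (275–369,167+) as predicted, and the middle doll is held over it with its foot front at (322,196), 2–3 mm toward −x. I'm trimming that as I set it down.

Request:
carry_out([
  {"dx":0.04,"dy":0,"dz":0.02,"wx":0,"wy":0,"wz":0},
  {"dx":0.05,"dy":0,"dz":0.04,"wx":0,"wy":0,"wz":0},
  {"dx":0.05,"dy":0,"dz":0.05,"wx":0,"wy":0,"wz":0},
  {"dx":0.05,"dy":0,"dz":0.05,"wx":0,"wy":0,"wz":0},
])

```text
time_s: 19.5
ee_pos: [0.4799, -0.0631, 0.0673]
tool_rot: [[1.0, 0.0, 0.0], [0.0, -1.0, -0.0], [0.0, 0.0, -1.0]]
contact_force: [0.4, -0.7, -0.4]
width: 0.0391
grasp_force: 60.6
```

Request:
carry_out([
  {"dx":0,"dy":0,"dz":0.03,"wx":0,"wy":0,"wz":0},
  {"dx":0,"dy":0,"dz":0.03,"wx":0,"wy":0,"wz":0},
  {"dx":0,"dy":0,"dz":0.03,"wx":0,"wy":0,"wz":0},
])

```text
time_s: 19.75
ee_pos: [0.4806, -0.063, 0.0672]
tool_rot: [[1.0, 0.0, 0.002], [0.0, -1.0, -0.0], [0.002, 0.0, -1.0]]
contact_force: [-1.7, 0.9, 11.8]
width: 0.0386
grasp_force: 61.7
```

Request:
carry_out([
  {"dx":0,"dy":0,"dz":-0.02,"wx":0,"wy":0,"wz":0},
  {"dx":0,"dy":0,"dz":-0.02,"wx":0,"wy":0,"wz":0},
])

```text
time_s: 19.92
ee_pos: [0.48, -0.0631, 0.0672]
tool_rot: [[1.0, 0.0, 0.001], [0.0, -1.0, -0.0], [0.001, 0.0, -1.0]]
contact_force: [-0.3, 0.2, 4.8]
width: 0.039
grasp_force: 61.0
```

Request:
carry_out([
  {"dx":0,"dy":0,"dz":0,"wx":0,"wy":0,"wz":0},
  {"dx":0,"dy":0,"dz":0,"wx":0,"wy":0,"wz":0},
  {"dx":0,"dy":0,"dz":0,"wx":0,"wy":0,"wz":0},
  {"dx":0,"dy":0,"dz":0,"wx":0,"wy":0,"wz":0},
  {"dx":0,"dy":0,"dz":0,"wx":0,"wy":0,"wz":0},
], jaw=85)

```text
time_s: 20.33
ee_pos: [0.4796, -0.0631, 0.0667]
tool_rot: [[1.0, -0.0, -0.0], [-0.0, -1.0, 0.0], [-0.0, -0.0, -1.0]]
contact_force: [0.0, -0.2, 0.1]
width: 0.0847
grasp_force: 0.0
```

Request:
carry_out([
  {"dx":0,"dy":0,"dz":-0.3,"wx":0,"wy":0,"wz":0},
  {"dx":0,"dy":0,"dz":-0.9,"wx":0,"wy":0,"wz":0},
  {"dx":0,"dy":0,"dz":-1.6,"wx":0,"wy":0,"wz":0},
  {"dx":0,"dy":0,"dz":-2.2,"wx":0,"wy":0,"wz":0},
  {"dx":0,"dy":0,"dz":-2.6,"wx":0,"wy":0,"wz":0},
])

```text
time_s: 20.75
ee_pos: [0.4805, -0.0631, 0.173]
tool_rot: [[1.0, 0.0, 0.002], [0.0, -1.0, -0.0], [0.002, 0.0, -1.0]]
contact_force: [-0.3, 0.2, 0.7]
width: 0.0852
grasp_force: 0.0
```

Request:
carry_out([
  {"dx":0.8,"dy":0,"dz":0,"wx":0,"wy":0,"wz":0},
  {"dx":1.6,"dy":0,"dz":0,"wx":0,"wy":0,"wz":0},
  {"dx":2.4,"dy":0,"dz":0.3,"wx":0,"wy":0,"wz":0},
  {"dx":3.0,"dy":0,"dz":0.7,"wx":0,"wy":0,"wz":0},
  {"dx":3.2,"dy":0,"dz":0.85,"wx":0,"wy":0,"wz":0},
])

```text
time_s: 21.17
ee_pos: [0.6099, -0.0628, 0.1351]
tool_rot: [[1.0, 0.0, 0.0], [0.0, -1.0, 0.001], [0.0, -0.001, -1.0]]
contact_force: [-1.0, -0.3, 0.0]
width: 0.0849
grasp_force: 0.0
```

Request:
carry_out([
  {"dx":0,"dy":0,"dz":0,"wx":0,"wy":0,"wz":0},
  {"dx":0,"dy":0,"dz":0,"wx":0,"wy":0,"wz":0},
  {"dx":0,"dy":0,"dz":0,"wx":0,"wy":0,"wz":0},
  {"dx":0,"dy":0,"dz":0,"wx":0,"wy":0,"wz":0},
])

```text
time_s: 21.5
ee_pos: [0.6068, -0.0633, 0.1377]
tool_rot: [[1.0, -0.0, 0.0], [-0.0, -1.0, -0.0], [0.0, 0.0, -1.0]]
contact_force: [0.9, 0.4, 0.0]
width: 0.0853
grasp_force: 0.0
```

```bash
python3 - <<'E'
from h import *
head((.608,-.064,.068),.0155,w=35,name="pics/w11.png")
cv2.imwrite("pics/t11.png",r.snapshot("top")[:,:,::-1])
B=cv2.imread("pics/t11.png");h=cv2.cvtColor(B,cv2.COLOR_BGR2HSV)
for X,z in(((.634,.265),.142),((.4782,-.063),.093)):
    p=pix("top",(*X,z));ii=np.indices(h.shape[:2]);q=((h[...,2]<48)&(h[...,1]<120)&(np.hypot(ii[0]-p[1],ii[1]-p[0])<16)).astype(np.uint8)
    c=max(cv2.findContours(q,0,1)[0],key=len);e=cv2.fitEllipse(c);print(p.round(1),np.round(e[0],1),np.round(e[1],1),world("top",*e[0],z).round(4))
E
```

```text
tcp 21.5 [ 0.6068 -0.0633  0.1377] guess px [322.9 210.1] bbox (304, 191, 38, 36) ell [322.6 208.5] [35.9 37.6]
0.058 [ 0.6063 -0.0638  0.058 ]
0.068 [ 0.6093 -0.0638  0.068 ]
0.078 [ 0.6124 -0.0638  0.078 ]
ring 0.058 [[323.0, 188.0], [323.0, 224.0], [304.0, 207.0], [341.0, 207.0]]
ring 0.068 [[323.0, 191.0], [323.0, 228.0], [303.0, 210.0], [342.0, 210.0]]
[189.7 139.8] [190.9 139.8] [19.3 19.7] [0.6338 0.2622 0.142 ]
[336.2 208. ] [335.7 207.6] [14.1 15.3] [ 0.4794 -0.062   0.093 ]
```

Both placed dolls check out to within about 3 mm. The small head is at (0.6085, −0.064). Gripping it.

Request:
carry_out([
  {"dx":0.04,"dy":0.01,"dz":0.6,"wx":0,"wy":0,"wz":0},
  {"dx":0.04,"dy":0.01,"dz":1.2,"wx":0,"wy":0,"wz":0},
  {"dx":0.04,"dy":0.01,"dz":1.8,"wx":0,"wy":0,"wz":0},
  {"dx":0.04,"dy":0.01,"dz":2.2,"wx":0,"wy":0,"wz":0},
  {"dx":0.04,"dy":0.01,"dz":2.37,"wx":0,"wy":0,"wz":0},
])

```text
time_s: 22.02
ee_pos: [0.6074, -0.0636, 0.0401]
tool_rot: [[1.0, -0.0, -0.003], [-0.0, -1.0, 0.0], [-0.003, -0.0, -1.0]]
contact_force: [-0.3, -0.2, 0.2]
width: 0.0852
grasp_force: 0.0
```

Request:
carry_out([
  {"dx":0,"dy":0,"dz":0,"wx":0,"wy":0,"wz":0},
  {"dx":0,"dy":0,"dz":0,"wx":0,"wy":0,"wz":0},
  {"dx":0,"dy":0,"dz":0,"wx":0,"wy":0,"wz":0},
  {"dx":0,"dy":0,"dz":0,"wx":0,"wy":0,"wz":0},
])

```text
time_s: 22.35
ee_pos: [0.6103, -0.0636, 0.0435]
tool_rot: [[1.0, -0.0, 0.002], [-0.0, -1.0, -0.0], [0.002, 0.0, -1.0]]
contact_force: [-0.1, -0.5, -0.3]
width: 0.0852
grasp_force: 0.0
```

Request:
carry_out([
  {"dx":0,"dy":0,"dz":0,"wx":0,"wy":0,"wz":0},
  {"dx":0,"dy":0,"dz":0,"wx":0,"wy":0,"wz":0},
  {"dx":0,"dy":0,"dz":0,"wx":0,"wy":0,"wz":0},
  {"dx":0,"dy":0,"dz":0,"wx":0,"wy":0,"wz":0},
  {"dx":0,"dy":0,"dz":0,"wx":0,"wy":0,"wz":0},
], jaw=24)

```text
time_s: 22.77
ee_pos: [0.6096, -0.0636, 0.0425]
tool_rot: [[1.0, -0.0, 0.001], [-0.0, -1.0, -0.0], [0.001, 0.0, -1.0]]
contact_force: [-0.1, 0.0, 1.8]
width: 0.0289
grasp_force: 59.0
```

Request:
carry_out([
  {"dx":0,"dy":0,"dz":0,"wx":0,"wy":0,"wz":0},
  {"dx":0,"dy":0,"dz":0,"wx":0,"wy":0,"wz":0},
  {"dx":0,"dy":0,"dz":0,"wx":0,"wy":0,"wz":0},
  {"dx":0,"dy":0,"dz":0,"wx":0,"wy":0,"wz":0},
])

```text
time_s: 23.1
ee_pos: [0.6095, -0.0635, 0.0424]
tool_rot: [[1.0, -0.0, 0.0], [-0.0, -1.0, -0.0], [0.0, 0.0, -1.0]]
contact_force: [-0.1, 0.6, 5.2]
width: 0.0287
grasp_force: 59.3
```

Request:
carry_out([
  {"dx":0,"dy":0,"dz":-0.2,"wx":0,"wy":0,"wz":0},
  {"dx":0,"dy":0,"dz":-0.8,"wx":0,"wy":0,"wz":0},
  {"dx":0,"dy":0,"dz":-1.5,"wx":0,"wy":0,"wz":0},
  {"dx":0,"dy":0,"dz":-2.2,"wx":0,"wy":0,"wz":0},
  {"dx":0,"dy":0,"dz":-2.5,"wx":0,"wy":0,"wz":0},
])

```text
time_s: 23.52
ee_pos: [0.6111, -0.0634, 0.1458]
tool_rot: [[1.0, 0.0, 0.005], [0.0, -1.0, -0.0], [0.005, 0.0, -1.0]]
contact_force: [1.5, -0.2, -0.4]
width: 0.0292
grasp_force: 59.2
```

Request:
carry_out([
  {"dx":-0.2,"dy":0.25,"dz":0,"wx":0,"wy":0,"wz":0},
  {"dx":-0.6,"dy":0.75,"dz":0,"wx":0,"wy":0,"wz":0},
  {"dx":-1.1,"dy":1.4,"dz":0,"wx":0,"wy":0,"wz":0},
  {"dx":-1.7,"dy":2.15,"dz":0,"wx":0,"wy":0,"wz":0},
  {"dx":-2.3,"dy":2.9,"dz":0,"wx":0,"wy":0,"wz":0},
])

```text
time_s: 23.93
ee_pos: [0.5145, -0.1807, 0.1405]
tool_rot: [[1.0, 0.001, -0.003], [0.001, -1.0, 0.0], [-0.003, -0.001, -1.0]]
contact_force: [0.2, -0.9, 0.4]
width: 0.0291
grasp_force: 59.2
```

Request:
carry_out([
  {"dx":-0.6,"dy":0.75,"dz":0,"wx":0,"wy":0,"wz":0},
  {"dx":-1.1,"dy":1.4,"dz":0,"wx":0,"wy":0,"wz":0},
  {"dx":-1.5,"dy":1.85,"dz":0.2,"wx":0,"wy":0,"wz":0},
  {"dx":-1.6,"dy":1.99,"dz":0.7,"wx":0,"wy":0,"wz":0},
  {"dx":-1.6,"dy":1.99,"dz":1.2,"wx":0,"wy":0,"wz":0},
])

```text
time_s: 24.35
ee_pos: [0.4497, -0.2626, 0.0927]
tool_rot: [[1.0, -0.006, -0.002], [-0.006, -1.0, -0.001], [-0.002, 0.001, -1.0]]
contact_force: [0.3, 0.5, -1.3]
width: 0.0293
grasp_force: 59.2
```

Request:
carry_out([
  {"dx":0,"dy":0,"dz":0.3,"wx":0,"wy":0,"wz":0},
  {"dx":0,"dy":0,"dz":0.6,"wx":0,"wy":0,"wz":0},
  {"dx":0,"dy":0,"dz":0.6,"wx":0,"wy":0,"wz":0},
  {"dx":0,"dy":0,"dz":0.6,"wx":0,"wy":0,"wz":0},
  {"dx":0,"dy":0,"dz":0.6,"wx":0,"wy":0,"wz":0},
])

```text
time_s: 24.77
ee_pos: [0.4539, -0.2589, 0.0705]
tool_rot: [[1.0, 0.001, 0.001], [0.001, -1.0, -0.0], [0.001, 0.0, -1.0]]
contact_force: [0.5, -0.2, 0.4]
width: 0.0291
grasp_force: 59.2
```

```bash
python3 - <<'E'
from h import *
o=r.observe();m=r.camera_model("wrist");im=r.snapshot("wrist")[:,:,::-1];cv2.imwrite("pics/w12.png",im[100:,120:520]);T=o["ee_pos"];print(T,o["contact_force"],o["time_s"])
h=cv2.cvtColor(im,cv2.COLOR_BGR2HSV)
print("mat",[ (pix("w",X,m)-[120,100]).round(1).tolist() for X in((.4518+.026,-.2592,.006),(.4518,-.2592+.026,.006),(.4518,-.2592-.026,.006))])
f=T+[-.0015,0,-.0424];print("foot",[(pix("w",f+d,m)-[120,100]).round(1).tolist() for d in([.013,0,0],[0,.013,0],[0,-.013,0])])
E
```

```text
[ 0.45393414 -0.25890154  0.07054125] [ 0.5348365  -0.17713261  0.37655624] 24.7667
mat [[202.5, 83.5], [169.2, 116.1], [235.7, 116.1]]
foot [[202.1, 107.5], [183.6, 125.1], [220.5, 125.2]]
```

View pics/w12.png

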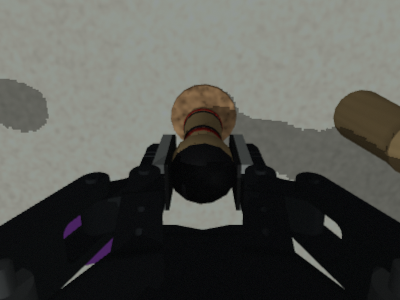

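The small mat spans crop columns 171–237 with its edge at row 84, and the foot front is at row 108 as predicted. The blank at (370,125) is well clear. Lowering.

Request:
carry_out([
  {"dx":0,"dy":0.02,"dz":0.2,"wx":0,"wy":0,"wz":0},
  {"dx":0,"dy":0.02,"dz":0.35,"wx":0,"wy":0,"wz":0},
  {"dx":0,"dy":0.02,"dz":0.48,"wx":0,"wy":0,"wz":0},
  {"dx":0,"dy":0.02,"dz":0.48,"wx":0,"wy":0,"wz":0},
  {"dx":0,"dy":0.02,"dz":0.48,"wx":0,"wy":0,"wz":0},
])

```text
time_s: 25.23
ee_pos: [0.4529, -0.2597, 0.0504]
tool_rot: [[1.0, 0.0, -0.001], [0.0, -1.0, 0.0], [-0.001, -0.0, -1.0]]
contact_force: [0.0, -1.3, -0.3]
width: 0.0291
grasp_force: 59.2
```

Request:
carry_out([
  {"dx":0,"dy":0,"dz":0.03,"wx":0,"wy":0,"wz":0},
  {"dx":0,"dy":0,"dz":0.03,"wx":0,"wy":0,"wz":0},
  {"dx":0,"dy":0,"dz":0.03,"wx":0,"wy":0,"wz":0},
  {"dx":0,"dy":0,"dz":0.03,"wx":0,"wy":0,"wz":0},
])

```text
time_s: 25.57
ee_pos: [0.4534, -0.26, 0.0498]
tool_rot: [[1.0, -0.0, 0.0], [-0.0, -1.0, -0.0], [0.0, 0.0, -1.0]]
contact_force: [-1.4, -0.2, -0.1]
width: 0.0289
grasp_force: 59.2
```

Request:
carry_out([
  {"dx":0,"dy":0,"dz":0.02,"wx":0,"wy":0,"wz":0},
  {"dx":0,"dy":0,"dz":0.035,"wx":0,"wy":0,"wz":0},
  {"dx":0,"dy":0,"dz":0.035,"wx":0,"wy":0,"wz":0},
  {"dx":0,"dy":0,"dz":0.035,"wx":0,"wy":0,"wz":0},
])

```text
time_s: 25.9
ee_pos: [0.4534, -0.26, 0.0484]
tool_rot: [[1.0, 0.0, 0.0], [0.0, -1.0, -0.0], [0.0, 0.0, -1.0]]
contact_force: [-0.5, 0.0, 1.2]
width: 0.029
grasp_force: 59.4
```

Request:
carry_out([
  {"dx":0,"dy":0,"dz":0.02,"wx":0,"wy":0,"wz":0},
  {"dx":0,"dy":0,"dz":0.02,"wx":0,"wy":0,"wz":0},
  {"dx":0,"dy":0,"dz":0.02,"wx":0,"wy":0,"wz":0},
])

```text
time_s: 26.15
ee_pos: [0.4538, -0.2601, 0.0484]
tool_rot: [[1.0, -0.0, 0.001], [-0.0, -1.0, -0.001], [0.001, 0.001, -1.0]]
contact_force: [-1.7, 1.2, 10.5]
width: 0.0291
grasp_force: 60.2
```

Contact. I'm easing off, releasing, lifting straight up and checking.

Request:
carry_out([
  {"dx":0,"dy":0,"dz":-0.015,"wx":0,"wy":0,"wz":0},
  {"dx":0,"dy":0,"dz":-0.015,"wx":0,"wy":0,"wz":0},
])

```text
time_s: 26.32
ee_pos: [0.4536, -0.26, 0.0484]
tool_rot: [[1.0, 0.0, 0.001], [0.0, -1.0, -0.0], [0.001, 0.0, -1.0]]
contact_force: [-0.4, -0.2, 5.0]
width: 0.0295
grasp_force: 59.7
```

Request:
carry_out([
  {"dx":0,"dy":0,"dz":0,"wx":0,"wy":0,"wz":0},
  {"dx":0,"dy":0,"dz":0,"wx":0,"wy":0,"wz":0},
  {"dx":0,"dy":0,"dz":0,"wx":0,"wy":0,"wz":0},
  {"dx":0,"dy":0,"dz":0,"wx":0,"wy":0,"wz":0},
  {"dx":0,"dy":0,"dz":0,"wx":0,"wy":0,"wz":0},
], jaw=85)

```text
time_s: 26.73
ee_pos: [0.4531, -0.2598, 0.0479]
tool_rot: [[1.0, 0.0, -0.0], [0.0, -1.0, 0.0], [-0.0, -0.0, -1.0]]
contact_force: [0.5, 0.5, 0.8]
width: 0.085
grasp_force: 0.0
```

Request:
carry_out([
  {"dx":0,"dy":0,"dz":-0.3,"wx":0,"wy":0,"wz":0},
  {"dx":0,"dy":0,"dz":-0.9,"wx":0,"wy":0,"wz":0},
  {"dx":0,"dy":0,"dz":-1.7,"wx":0,"wy":0,"wz":0},
  {"dx":0,"dy":0,"dz":-2.6,"wx":0,"wy":0,"wz":0},
  {"dx":0,"dy":0,"dz":-3.5,"wx":0,"wy":0,"wz":0},
])

```text
time_s: 27.15
ee_pos: [0.4528, -0.2595, 0.1902]
tool_rot: [[1.0, 0.0, -0.0], [0.0, -1.0, 0.0], [-0.0, -0.0, -1.0]]
contact_force: [0.6, -0.7, -0.1]
width: 0.0849
grasp_force: 0.0
```

Request:
carry_out([
  {"dx":0,"dy":0,"dz":-0.5,"wx":0,"wy":0,"wz":0},
  {"dx":0,"dy":0.7,"dz":-1.0,"wx":0,"wy":0,"wz":0},
  {"dx":0,"dy":1.5,"dz":-1.0,"wx":0,"wy":0,"wz":0},
  {"dx":0,"dy":2.3,"dz":-1.0,"wx":0,"wy":0,"wz":0},
  {"dx":0,"dy":3.0,"dz":-1.0,"wx":0,"wy":0,"wz":0},
])

```text
time_s: 27.57
ee_pos: [0.453, -0.3821, 0.2298]
tool_rot: [[1.0, -0.0, 0.001], [-0.0, -1.0, -0.002], [0.001, 0.002, -1.0]]
contact_force: [1.2, -0.9, 0.4]
width: 0.085
grasp_force: 0.0
```

Request:
carry_out([
  {"dx":0,"dy":0.7,"dz":0,"wx":0,"wy":0,"wz":0},
  {"dx":0,"dy":1.4,"dz":0,"wx":0,"wy":0,"wz":0},
  {"dx":0,"dy":2,"dz":0,"wx":0,"wy":0,"wz":0},
  {"dx":0,"dy":2,"dz":0,"wx":0,"wy":0,"wz":0},
  {"dx":0,"dy":2,"dz":0,"wx":0,"wy":0,"wz":0},
])

```text
time_s: 27.98
ee_pos: [0.4525, -0.461, 0.2285]
tool_rot: [[1.0, -0.002, -0.0], [-0.002, -1.0, -0.0], [-0.0, 0.0, -1.0]]
contact_force: [-0.1, 0.8, -0.7]
width: 0.0845
grasp_force: 0.0
```

```bash
python3 - <<'E'
from h import *
print(r.observe()["time_s"],r.observe()["contact_force"])
B=r.snapshot("top")[:,:,::-1].copy();S=r.snapshot("side")[:,:,::-1].copy();h=cv2.cvtColor(B,cv2.COLOR_BGR2HSV)
cv2.imwrite("pics/end.png",np.vstack([cv2.resize(B[120:290,100:500],(600,255)),cv2.resize(S[100:320,150:480],(500,333))[:, :500] if 0 else cv2.resize(S[80:300,150:500],(600,340))]))
for X,z in(((.634,.265),.142),((.4782,-.063),.093),((.4518,-.2595),.074)):
    p=pix("top",(*X,z));ii=np.indices(h.shape[:2]);q=((h[...,2]<48)&(h[...,1]<120)&(np.hypot(ii[0]-p[1],ii[1]-p[0])<16)).astype(np.uint8)
    c=max(cv2.findContours(q,0,1)[0],key=len);e=cv2.fitEllipse(c);print(p.round(1),np.round(e[0],1),world("top",*e[0],z).round(4))
E
```

```text
27.9833 [-0.12340257  0.77201394 -0.67717649]
[189.7 139.8] [191.6 141.1] [0.6308 0.2605 0.142 ]
[336.2 208. ] [335.6 207.9] [ 0.4786 -0.0617  0.093 ]
[420.4 218.6] [419.9 218.7] [ 0.4516 -0.2584  0.074 ]
```

View pics/end.png

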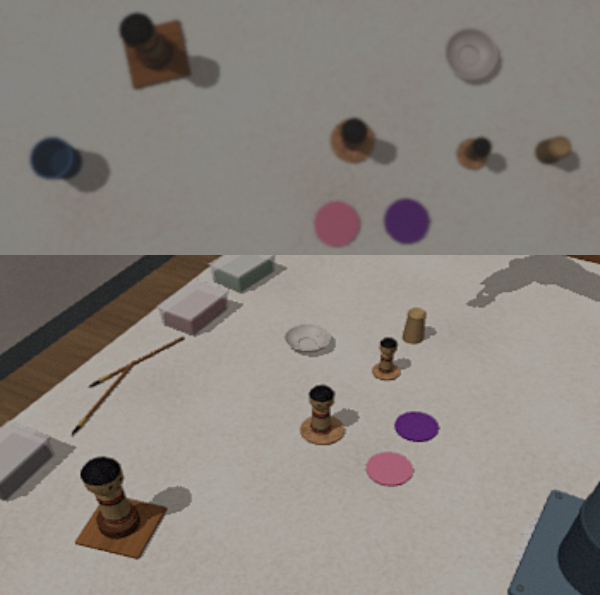

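All three dolls stand upright and centred: tall at (137,30), middle at (353,132) and small at (480,148) in the top half of the picture. The bowl, cup and blank look unmoved, so I'm handing in.

```bash
python3 -c "
from station import r
print(r.finish_job())"
```

```text
the job is handed in; nothing more can be done
None
```

The job is handed in at about 28 s: in the last pictures all three dolls stand upright on their places, centred to within about 5 mm, and the blank, bowl and cup look unmoved.

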